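# Swap the out-of-date jar behind the bottles

### The arm

A 6-joint arm with a two-finger parallel gripper is mounted at the origin on the work surface. World frame = base frame: x ahead of the robot, y to its left, z up, the work surface at z = 0. Lengths are in m, angles in rad, forces in N, time in s.
With the tool pointing down it reaches from about 0.275 to 0.75 m from the base axis. Payload 10.2 kg.
Tool frame: the origin (TCP) lies at the very end of the fingers, on their centre line; the grasp point (between the pads) lies 19 mm behind it (grip_depth is the distance from the TCP to the grasp point, in m); z points along the fingers, y is the direction in which the jaws open and shut (so a half turn about z gives the same grasp; the last joint's range is limited). The gripper opens to 85 mm and grips with 20 to 120 N. Pads are 22 mm wide; open, the fingers measure 114 mm over their backs; the gripper's body (76 mm by 85 mm) begins 54 mm behind the grasp point. The pads swing forward as they close: fully open they stand 13 mm farther back than shut.
Start: joints at [-1.425, 0.313, 1.498, -0, 1.331, -0.223], TCP at [0.189, -0.49, 0.231] pointing down, gripper open.
Joint ranges: [-2.94, 2.94], [-0.97, 2.17], [0.19, 2.56], [-1.23, 4.37], [0.02, 3.11], [-2.88, 2.88]. Speed limits (rad/s): [2.39, 2.39, 3.01, 3.14, 3.14, 3.14].

### API

Orientations are given as a unit quaternion [x, y, z, w].
In Python, from cell import state, grab_frame, job_done, grip_depth gives the robot as it stands.
- The arm moves only by the shell command python3 -m pendant 'ROWS' [FORCE]. ROWS is JSON, a list of rows, each a list of 5 numbers: the shift along the tool's x, y, z in mm, then the turn about the tool's z in degrees, then the finger opening in mm, from 0 to 85.4. In form: [[dx, dy, dz, spin, fingers], ...]. A call has 1 to 5 rows; each row shifts and turns the commanded pose from where the row before left it, along the tool's axes as they then stand; what a row does not reach is not made up. A row lasts 1/12 s, in which the tool goes at most 41.7 mm and 7.16 degrees, less where a joint would pass 70% of its speed; a pose out of reach is approached as far as the arm can. A call with a gripper value outside its range is refused whole. The fingers move at their own pace and stop on an object; FORCE is the grip in N (left out, the last holds). Time passes only in rows, so rows that do not move let the fingers close. It gives the time, the measured TCP pose, the force and the opening at its end, in the units of the state.
- state(): the state, without advancing time (a new reading comes with each control period).
- grab_frame(name): name is "scene" or "side" or "wrist"; returns a dict with "img" (420x560x3 uint8, red, green, blue), "z_map" (420x560 float32, m along the optical axis (not along the pixel's ray), 0 where there is no reading), "vertical_fov" (degrees; the focal length in pixels is half the picture's height over the tangent of half this angle, whatever the lens; pixels are square), "cx", "cy" (the principal point, pixels), "rvec" (rotation vector, rad) and "tvec" (3), from world to camera coordinates, as OpenCV has them. Camera axes: x right, y down, z forward; pixel columns grow to the right and rows downward; lengths in m; the calibration is good to about 2 mm. A picture is of the moment at which its call begins.
- job_done(): hands the job in, once; it reports no verdict.
The state is a dict: "clock": time; "joint_positions": joint angles; "joint_vel": joint speeds; "joint_efforts": joint torques, N m; "tcp_pos": TCP position; "tcp_rot": TCP orientation; "ft_force": force on the tool from outside, world axes, zero at the start; "torque": the same for the moment, N m; "opening": finger opening in m.
Only numpy, scipy, OpenCV 4.12 (cv2) and the standard library are available. Lean on these libraries where they do the work, as an engineer would, in place of code of your own. Each camera call takes 0.05 s, during which the arm holds its last target.

### The job

The jar with the red dot on its lid, in the middle of the rear row of the white display tray, is out of date: first clear the red and the green bottle that stand in front of it onto the black rubber mat, then take the red-dot jar out and stand it in the blue returns crate, and stand the fresh jar with the green dot in the gap it leaves. When that is done put both bottles back, each just where it stood at the start (do not swap them). Keep everything upright and set it down gently rather than dropping it, and leave the two jars with blue dots and the barcode scanner alone.

Things in the scene. Friction and masses are not known exactly. Their poses are not given: they have to be found in the camera images.
- display_tray: White low tray fixed on the counter, 153 (its x) by 206 mm (y), turned up to 0.25 rad; origin at the centre of its underside, +x towards its rear row, away from the robot. Floor 6 mm, rim 16 mm above the counter, no dividers. Front row, x = -30 mm: bottles at y = +38 and -38 (which is where varies). Rear row, x = +36: jars at y = +62 (blue dot), 0 (red dot; the fresh jar's place), -62 (blue dot).
- bottle_red: Upright red round bottle, white screw cap: body 64 mm in diameter up to 118 mm, shoulder to 140 mm, cap 42 mm in diameter from 140 to 178 mm above its foot (total height 178), about 0.4 kg. Origin at the centre of its foot, z up. The cap is fast: grip it about 160 mm above the foot. About 9 mm free to the jars behind, 12 mm to the other bottle. Must end where it stood at the start.
- bottle_green: Same bottle in green with a black screw cap; same sizes and origin. Must end where it stood at the start.
- jar_old: Out-of-date amber jar, white lid with a RED dot 28 mm wide. 50 mm in diameter, 68 mm tall (lid from 49 mm up, fast), about 0.16 kg; origin at the centre of its foot, z up. In the middle of the tray's rear row, 12 mm from each blue-dot jar; once the bottles are gone, grip it about 50 mm above its foot with one finger in front and one behind.
- jar_fresh: Fresh jar: the same jar with a GREEN dot on the lid, standing alone on the counter between the robot and the tray; origin at the centre of its foot. Goes to the middle of the tray's rear row.
- side_mat: Black ribbed rubber mat lying fixed on the counter to one side of the tray (left or right varies), 170 mm (its x) by 250 mm (its y), 4 mm thick; origin at the centre of its underside. The place to stand both bottles meanwhile, e.g. at y = +55 and -55 mm.
- returns_crate: Blue open returns crate fixed on the counter on the other side of the tray, 190 mm (its x) by 250 mm (its y) by 65 mm high outside, walls and floor 5 mm thick, empty; origin at the centre of its underside. The out-of-date jar goes on its floor, well inside.
- jar_left: Bystander: jar like the others with a BLUE dot, at the tray's rear left (y = +62 mm); origin at the centre of its foot. Stays.
- jar_right: Bystander: jar with a BLUE dot, at the tray's rear right (y = -62 mm); origin at the centre of its foot. Stays.
- scanner: Bystander: grey and black hand-held barcode scanner lying on the counter, about 165 by 80 by 38 mm; origin on the counter under its middle, head towards its +x. Stays.

How it is judged:
By the outcome, as a careful person would: the job done as asked, in the order asked, and still so for the second after the job is handed in, with the robot touching nothing.
It also fails if it takes over 128 s, if anything falls off the work surface, if the arm or the gripper's body presses on something with over 40 N, if the wrist force passes 120 N, or if a joint passes its speed limit or range.

## Working session

There is one attempt and no reset: what is moved stays moved. The work goes in short steps, Python scripts to look and compute and a shell command to move; the robot and the scene stay as the last step left them, time stands still between calls to the robot, and variables do not carry over. Pictures are saved under pics/ and viewed, and the job is handed in when it is done.

```bash
ls; mkdir -p pics
python3 - <<'E'
from cell import *
import cv2
s=state();print(s)
print(grip_depth)
for n in ["scene","side","wrist"]:
    f=grab_frame(n);cv2.imwrite(f"pics/a_{n}.png",f["img"][:,:,::-1])
    print(n,f["vertical_fov"],f["cx"],f["cy"],f["rvec"],f["tvec"])
E
```

```text
pics
{'clock': 0.0, 'joint_positions': array([-1.42539122e+00,  3.13489437e-01,  1.49845743e+00, -2.19191537e-05,
        1.33099113e+00, -2.23393971e-01]), 'joint_vel': array([ 0.00037379, -0.00062878,  0.00102168,  0.00118391,  0.00092116,
        0.00186332]), 'joint_efforts': array([-1.64835051e-04, -4.12270403e+01, -2.59742993e+01, -2.65042736e-04,
        4.15553106e-03,  2.28963063e-05]), 'tcp_pos': array([ 0.18920754, -0.48943836,  0.23070724]), 'tcp_rot': array([ 9.83045826e-01,  1.83358808e-01,  1.55876520e-05, -6.72574336e-04]), 'ft_force': array([-0.39814282, -0.27107771,  0.1899598 ]), 'torque': array([ 0.00838482,  0.01744788, -0.00315602]), 'opening': 0.08543114044372058}
0.0187
scene 49.348961327732574 282.84404624293586 208.04536919926383 [ 2.34538156  0.93884102 -0.32719845] [-0.41816871 -0.29517209  1.36018087]
side 52.77536799096096 278.1439816845094 216.59133037625423 [ 0.49255005  2.77427088 -1.03609845] [ 0.55824063 -0.11341412  1.16925524]
wrist 67.58841161184442 280.60292262028327 208.52567413660114 [-2.38634164  1.63587834  0.23912044] [-0.52491647 -0.03661047  0.37821011]
```

View pics/a_scene.png

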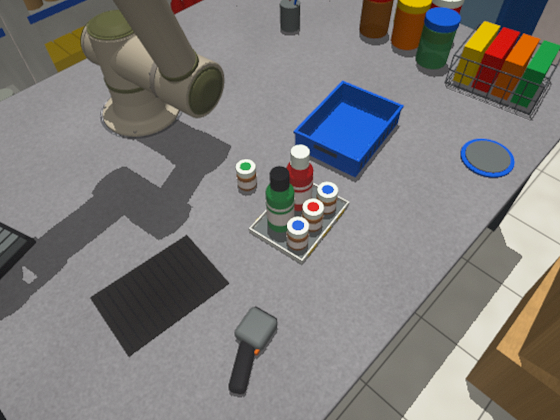

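View pics/a_side.png

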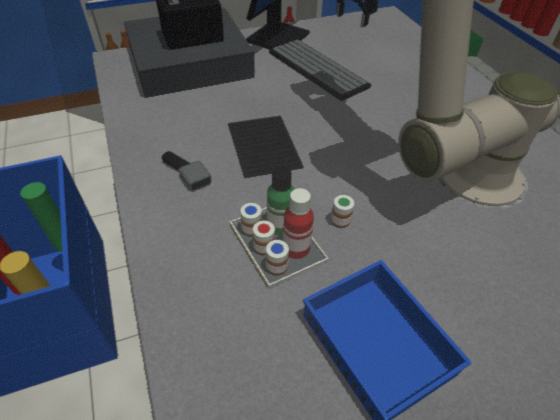

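View pics/a_wrist.png

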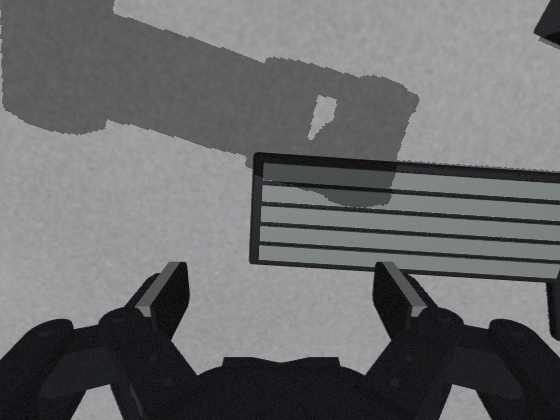

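Scene view: the tray is centred at about px (300,220). Green bottle is at (280,205), red at (300,175), with jars behind them: blue (327,190), red dot (313,208), blue (298,228). The fresh jar is at (246,170), the mat at (160,292), the crate at (348,125) and the scanner at (255,340). The next step is a world point cloud.

```bash
cat > h.py <<'E'
import numpy as np, cv2
from cell import *
def cloud(n):
    f=grab_frame(n); z=f["z_map"]; H,W=z.shape
    fl=H/2/np.tan(np.radians(f["vertical_fov"])/2)
    v,u=np.mgrid[:H,:W]
    P=np.stack([(u-f["cx"])/fl*z,(v-f["cy"])/fl*z,z],-1)
    R=cv2.Rodrigues(np.array(f["rvec"]))[0]
    Pw=(P-np.array(f["tvec"]))@R
    Pw[z<=0]=np.nan
    return f["img"],Pw
def circ(xy,r):
    from scipy.optimize import least_squares
    c0=xy.mean(0)
    return least_squares(lambda c:np.maximum(np.hypot(*(xy-c).T)-r,0),c0).x
E
cat > look.py <<'E'
from h import *
import sys
for n in ["scene","side"]:
    img,P=cloud(n); x,y,z=P[...,0],P[...,1],P[...,2]
    roi=(x>.2)&(x<.85)&(abs(y)<.6)
    I=img.astype(int); hsv=cv2.cvtColor(img,cv2.COLOR_RGB2HSV)
    print(n,"table z",np.nanmedian(z[roi&(abs(z)<.015)]))
    for nm,lo,hi in [("caps",.174,.20),("lids",.066,.085)]:
        m=(roi&(z>lo)&(z<hi)).astype(np.uint8)
        k,l,st,ce=cv2.connectedComponentsWithStats(m)
        for i in range(1,k):
            if st[i,4]<40: continue
            q=P[l==i]; zt=np.median(q[:,2]); 
            mm=(q.max(0)+q.min(0))/2
            print(nm,"px",ce[i].round(),st[i,4],"mean",q.mean(0).round(4),"mid",mm.round(4),"ext",(q.max(0)-q.min(0)).round(3),"rgb",np.median(img[l==i],0), "ctr",img[int(ce[i][1]),int(ce[i][0])])
    m=(roi&(hsv[...,0]>105)&(hsv[...,0]<125)&(hsv[...,1]>150)).astype(np.uint8)
    for nm,m in [("crate",m),("dark",(roi&(hsv[...,2]<60)&(abs(z)<.012)).astype(np.uint8)),("trayrim",(roi&(z>.011)&(z<.021)&(hsv[...,2]>120)&(hsv[...,1]<60)).astype(np.uint8))]:
        k,l,st,ce=cv2.connectedComponentsWithStats(m)
        for i in range(1,k):
            if st[i,4]<300 and nm!="trayrim" or st[i,4]<60: continue
            q=P[l==i]; 
            r=cv2.minAreaRect((q[:,:2]*1000).astype(np.float32)); print(nm,ce[i].round(),st[i,4],r,"z",np.percentile(q[:,2],[5,50,95]).round(4))
E
python3 look.py
```

```text
scene table z -0.0006893674871531123
caps px [194. 100.] 499 mean [0.2816 0.0072 0.1878] mid [0.2539 0.029  0.187 ] ext [0.107 0.148 0.026] rgb [55. 55. 42.] ctr [58 57 42]
caps px [299. 153.] 249 mean [0.5779 0.0562 0.1818] mid [0.577  0.0582 0.1803] ext [0.043 0.046 0.012] rgb [243. 245. 236.] ctr [244 246 237]
caps px [279. 175.] 272 mean [ 0.5893 -0.0198  0.1818] mid [ 0.588  -0.018   0.1802] ext [0.04  0.041 0.012] rgb [43. 43. 45.] ctr [44 45 46]
lids px [245. 167.] 157 mean [0.4395 0.0119 0.0676] mid [0.4397 0.0127 0.0692] ext [0.048 0.046 0.006] rgb [214. 226. 204.] ctr [ 51 168  84]
lids px [327. 191.] 293 mean [0.6379 0.0893 0.0723] mid [0.637  0.091  0.0715] ext [0.048 0.05  0.011] rgb [207. 221. 224.] ctr [ 44 108 223]
lids px [303. 192.] 87 mean [0.6015 0.0454 0.0756] mid [0.5983 0.0538 0.0754] ext [0.021 0.051 0.019] rgb [126. 119. 114.] ctr [122  87  84]
lids px [312. 208.] 310 mean [0.6466 0.0284 0.0725] mid [0.6448 0.0286 0.072 ] ext [0.049 0.05  0.011] rgb [231.5 216.5 202. ] ctr [222  46  41]
lids px [280. 214.] 138 mean [ 0.6057 -0.0355  0.0754] mid [ 0.5955 -0.02
[... 1730 characters left out ...]
ean [0.5856 0.086  0.0753] mid [0.5778 0.0728 0.0755] ext [0.059 0.046 0.019] rgb [103.  95.  92.] ctr [92 50 47]
lids px [277. 249.] 366 mean [0.6363 0.0985 0.0735] mid [0.6351 0.0965 0.0717] ext [0.048 0.048 0.011] rgb [162. 167. 165.] ctr [ 54  83 154]
crate [384. 340.] 14063 ((512.0435791015625, 333.93597412109375), (197.01666259765625, 255.71084594726562), 9.144752502441406) z [0.0032 0.0062 0.0653]
dark [263. 146.] 3013 ((522.0465087890625, -322.424072265625), (253.12661743164062, 166.9990234375), 84.75238037109375) z [0.0014 0.0041 0.0067]
trayrim [277. 257.] 366 ((609.41845703125, 29.697242736816406), (155.80487060546875, 207.541748046875), 8.195606231689453) z [0.0125 0.0155 0.0179]
```

Everything fits the stated geometry: tray at (0.610, 0.027) with yaw about 8.2°, caps at 184 mm, lids at 74 mm, and red-dot jar near (0.645, 0.032). The mat is at (0.5215, -0.325) and the crate near (0.512, 0.334). I'll move towards the green bottle first, then refine with the wrist camera.

```bash
cat > d.py <<'E'
import sys
from h import *
# usage: d.py x y z heading(deg)  (mm)
def info():
    s=state();q=s["tcp_rot"]
    h=np.degrees(2*np.arctan2(q[1],q[0]));return s,h
if __name__=="__main__":
    s,h=info();p=np.array(s["tcp_pos"])*1000
    t=np.array([float(a) for a in sys.argv[1:4]]);d=t-p
    a=np.radians(h);c,sn=np.cos(a),np.sin(a)
    hd=float(sys.argv[4]) if len(sys.argv)>4 else h
    print("t",round(s["clock"],2),"pos",p.round(1),"h",round(h,2),"F",np.round(s["ft_force"],1),"open",round(s["opening"]*1000,1))
    print("tool d:",round(c*d[0]+sn*d[1],1),round(sn*d[0]-c*d[1],1),round(-d[2],1),"spin",round(h-hd,1))
E
python3 -m pendant '[[30,-16,-8,0,85],[36,-20,0,0,85],[36,-20,0,0,85],[36,-20,0,0,85],[36,-20,0,0,85]]'
python3 -m pendant '[[36,-20,0,-7,85],[34,-21,0,-7,85],[30,-24,0,-7,85],[25,-28,0,-7,85],[20,-30,0,-7,85]]'
python3 d.py 560 -16 250 98.2
```

```text
clock: 0.67
tcp_pos: [0.3177, -0.3358, 0.2393]
tcp_rot: [0.983, 0.183, 0.0, 0.0]
ft_force: [1.1, -0.6, 0.1]
opening: 0.0851
clock: 1.08
tcp_pos: [0.3648, -0.16, 0.239]
tcp_rot: [0.881, 0.474, 0.0, -0.0]
ft_force: [-0.0, -0.6, 0.3]
opening: 0.0849
t 1.08 pos [ 364.8 -160.   239. ] h 56.56 F [-0.  -0.6  0.3] open 84.9
tool d: 227.7 83.5 -11.0 spin -41.6
```

```bash
python3 -m pendant '[[35,13,-3,-7,85],[35,8,-3,-7,85],[35,4,-3,-7,85],[33,0,-2,-7,85],[30,-6,0,-7,85]]'
python3 d.py 560 -16 250 98.2
```

```text
clock: 1.5
tcp_pos: [0.4387, -0.0168, 0.2504]
tcp_rot: [0.698, 0.716, 0.0, 0.0]
ft_force: [0.3, -0.0, -1.2]
opening: 0.085
t 1.5 pos [438.7 -16.8 250.4] h 91.51 F [ 0.3 -0.  -1.2] open 85.0
tool d: -2.4 121.3 0.4 spin -6.7
```

Run:
```python
from h import *
f=grab_frame("wrist");cv2.imwrite("pics/b_w.png",f["img"][:,:,::-1])
R=cv2.Rodrigues(np.array(f["rvec"]))[0];print(-R.T@f["tvec"],R[2],state()["tcp_pos"])
```

```text
[0.43707401 0.0558868  0.39231509] [ 0.00805134 -0.28620693 -0.958134  ] [ 0.4371983  -0.01282877  0.25035595]
```

```bash
python3 -m pendant '[[0,30,-10,-6.7,85],[0,30,-10,0,85],[0,30,0,0,85],[0,28,0,0,85],[0,0,0,0,85]]'
cat > wr.py <<'E'
from h import *
import sys
def comp(P,img,lo,hi,mn=100):
    m=((P[...,2]>lo)&(P[...,2]<hi)).astype(np.uint8)
    k,l,st,ce=cv2.connectedComponentsWithStats(m)
    for i in range(1,k):
        if st[i,4]<mn: continue
        q=P[l==i]; r=cv2.minEnclosingCircle((q[:,:2]*1000).astype(np.float32))
        print("px",ce[i].round(),st[i,4],"circle",np.round(r[0],1),round(r[1],1),"z",np.median(q[:,2]).round(4),"rgb",np.median(img[l==i],0))
img,P=cloud("wrist");cv2.imwrite("pics/%s.png"%sys.argv[1],img[:,:,::-1])
print("caps");comp(P,img,.178,.192)
print("lids");comp(P,img,.062,.080)
E
python3 wr.py c_w; python3 d.py 587 -15.6 290 98.2
```

```text
clock: 1.97
tcp_pos: [0.5576, -0.0055, 0.2688]
tcp_rot: [0.657, 0.754, -0.0, -0.0]
ft_force: [-0.1, -0.0, -0.4]
opening: 0.0848
caps
px [318. 126.] 2769 circle [575.6  62. ] 20.9 z 0.1833 rgb [217. 218. 219.]
px [316. 228.] 2149 circle [586.9 -14.1] 20.9 z 0.1833 rgb [18. 18. 20.]
lids
px [369.  98.] 1943 circle [635.9  94.8] 24.6 z 0.0734 rgb [216. 217. 215.]
px [174. 148.] 1624 circle [438.5  15.9] 24.5 z 0.0675 rgb [144. 150. 140.]
px [365. 159.] 1662 circle [645.1  33.4] 24.4 z 0.0734 rgb [216. 217. 214.]
px [299. 171.] 115 circle [581.    1.4] 27.6 z 0.0703 rgb [127. 122. 118.]
px [362. 214.] 1459 circle [654.8 -28.2] 24.5 z 0.0734 rgb [143. 147. 139.]
t 2.02 pos [555.9  -5.7 269. ] h 97.87 F [-0.4  0.6 -0.3] open 85.1
tool d: -14.1 29.4 -21.0 spin -0.3
```

View pics/c_w.png

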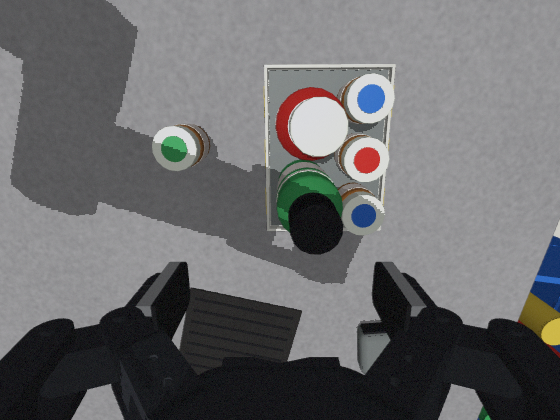

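The wrist view shows the red cap at px (318,126), the green bottle's black cap at (316,228), the red dot at (367,160) and the green-dot jar at (174,148). It agrees with the other cameras to within about 3 mm. Approaching the green cap now.

```bash
python3 -m pendant '[[-6,15,0,-0.6,85],[-7,14,0,0,85],[0,0,20,0,85],[0,0,25,0,85],[0,0,0,0,85]]'
python3 wr.py d_w; python3 d.py 587 -14.5 147 98.5
```

```text
clock: 2.43
tcp_pos: [0.5832, -0.0146, 0.2211]
tcp_rot: [0.653, 0.757, -0.002, -0.003]
ft_force: [-0.9, 0.9, 0.5]
opening: 0.085
caps
px [287. 106.] 4628 circle [575.6  62. ] 20.9 z 0.1832 rgb [217. 218. 220.]
px [287. 236.] 3347 circle [587. -14.] 20.8 z 0.1833 rgb [19. 19. 20.]
lids
px [360.  81.] 2739 circle [636.1  94.6] 24.5 z 0.0734 rgb [216. 217. 216.]
px [133. 138.] 2243 circle [438.1  16.5] 25.0 z 0.0675 rgb [144. 149. 140.]
px [355. 153.] 2270 circle [645.1  33.5] 24.4 z 0.0734 rgb [216. 217. 214.]
px [285. 164.] 120 circle [582.7   4.3] 25.9 z 0.0702 rgb [125.5 121.  117. ]
px [352. 217.] 1979 circle [654.7 -28.2] 24.5 z 0.0734 rgb [143. 147. 139.]
t 2.48 pos [583.9 -14.6 223.8] h 98.41 F [-0.4  0.2  0.3] open 85.0
tool d: -0.3 3.1 76.8 spin -0.1
```

```bash
python3 -m pendant '[[0,3,15,0,85],[0,0,25,0,85],[0,0,22,0,85],[0,0,15,0,85],[0,0,0,0,85]]'
python3 -m pendant '[[0,0,0,0,60],[0,0,0,0,50]]' 50; python3 d.py 587 -14.5 147 98.5
```

```text
clock: 2.9
tcp_pos: [0.5873, -0.0142, 0.1471]
tcp_rot: [0.653, 0.757, -0.001, -0.001]
ft_force: [-0.5, 0.2, -0.3]
opening: 0.0847
clock: 3.07
tcp_pos: [0.5891, -0.0144, 0.1506]
tcp_rot: [0.653, 0.757, 0.001, 0.001]
ft_force: [-0.3, 0.7, 0.8]
opening: 0.0635
t 3.07 pos [589.1 -14.4 150.6] h 98.43 F [-0.3  0.7  0.8] open 63.5
tool d: 0.2 -2.1 3.6 spin -0.1
```

```bash
python3 -m pendant '[[0,0,0,0,50],[0,0,0,0,48]]' 50; python3 d.py 587 -14.5 147 98.5;python3 -m pendant '[[0,0,0,0,46]]' 50; python3 d.py 587 -14.5 147 98.5
```

```text
clock: 3.23
tcp_pos: [0.5888, -0.0143, 0.1497]
tcp_rot: [0.653, 0.757, 0.001, 0.001]
ft_force: [0.1, 0.4, 0.8]
opening: 0.048
t 3.23 pos [588.8 -14.3 149.7] h 98.43 F [0.1 0.4 0.8] open 48.0
tool d: 0.1 -1.8 2.7 spin -0.1
clock: 3.32
tcp_pos: [0.5886, -0.0143, 0.1492]
tcp_rot: [0.653, 0.757, 0.0, 0.001]
ft_force: [0.5, 0.3, 0.4]
opening: 0.0464
t 3.32 pos [588.6 -14.3 149.2] h 98.43 F [0.5 0.3 0.4] open 46.4
tool d: 0.0 -1.6 2.2 spin -0.1
```

```bash
python3 -m pendant '[[0,-1.6,1.5,0,46],[0,0,0,0,46],[0,0,0,0,46],[0,0,0,0,46]]' 50; python3 d.py 587 -14.5 147 98.5;python3 -m pendant '[[0,0,0,0,43],[0,0,0,0,40],[0,0,0,0,35],[0,0,0,0,30],[0,0,0,0,30]]' 50; python3 wr.py e_w; python3 d.py 587 -14.5 147 98.5
```

```text
clock: 3.65
tcp_pos: [0.5867, -0.0145, 0.1468]
tcp_rot: [0.653, 0.757, -0.0, -0.0]
ft_force: [-0.1, 0.7, -0.2]
opening: 0.0459
t 3.65 pos [586.7 -14.5 146.8] h 98.43 F [-0.1  0.7 -0.2] open 45.9
tool d: -0.1 0.3 -0.2 spin -0.1
clock: 4.07
tcp_pos: [0.5868, -0.0145, 0.147]
tcp_rot: [0.653, 0.757, 0.0, 0.0]
ft_force: [-1.8, 0.1, 4.1]
opening: 0.0407
caps
px [280.  96.] 13545 circle [575.7  62.1] 21.0 z 0.1832 rgb [216. 217. 219.]
px [280. 303.] 9600 circle [585.7  -5.3] 34.1 z 0.1833 rgb [18. 18. 20.]
lids
px [381.  68.] 5115 circle [636.  95.] 24.6 z 0.0734 rgb [215. 216. 214.]
px [ 77. 144.] 4036 circle [438.6  16.5] 24.7 z 0.0675 rgb [142. 147. 138.]
px [373. 164.] 3983 circle [645.1  33.3] 24.5 z 0.0735 rgb [215. 216. 212.]
px [281. 179.] 280 circle [584.6   2.5] 27.5 z 0.0704 rgb [116. 112. 109.]
px [368. 244.] 3037 circle [654.8 -28.1] 24.6 z 0.0735 rgb [141. 144. 137.]
t 4.12 pos [586.8 -14.5 147. ] h 98.43 F [-0.1  1.   4.1] open 41.0
tool d: -0.1 0.2 0.0 spin -0.1
```

Gripped at (586.8, -14.5, 147.0) with opening 41 mm. Lifting and carrying to the mat.

```bash
python3 -m pendant '[[0,0,-5,0,30],[0,0,-12,0,30],[0,0,-20,0,30],[0,0,-18,0,30],[-8,-3,-10,0,30]]' 60
python3 -m pendant '[[-18,-6,0,0,30],[-28,-10,0,0,30],[-32,-11,0,0,30],[-32,-11,0,0,30],[-32,-11,0,0,30]]'
python3 -m pendant '[[-32,-11,0,0,30],[-32,-11,0,0,30],[-32,-11,0,0,30],[-32,-11,0,0,30],[-28,-10,0,0,30]]'
python3 d.py 516 -380 145 98.4
python3 - <<'E'
from h import *
img,P=cloud("scene");cv2.imwrite("pics/f.png",img[:,:,::-1])
x,y,z=P[...,0],P[...,1],P[...,2]
m=((z>.02)&(z<.05)&(x>.5)&(x<.85)&(y<-.1)&(y>-.6))
q=P[m];print(q.min(0),q.max(0),m.sum())
E
```

```text
clock: 4.53
tcp_pos: [0.5853, -0.022, 0.2133]
tcp_rot: [0.653, 0.758, 0.001, 0.0]
ft_force: [0.5, -0.0, -4.6]
opening: 0.0406
clock: 4.95
tcp_pos: [0.5563, -0.1722, 0.211]
tcp_rot: [0.653, 0.757, -0.0, -0.001]
ft_force: [0.2, 0.2, -4.3]
opening: 0.0407
clock: 5.37
tcp_pos: [0.5254, -0.3351, 0.2108]
tcp_rot: [0.654, 0.757, -0.0, -0.001]
ft_force: [0.2, 0.7, -4.2]
opening: 0.041
t 5.37 pos [ 525.4 -335.1  210.8] h 98.37 F [ 0.2  0.7 -4.2] open 41.0
tool d: -43.0 -15.8 65.8 spin -0.0
[ 0.70459066 -0.36515408  0.02000561] [ 0.81395628 -0.20660731  0.04086826] 1937
```

View pics/f.png

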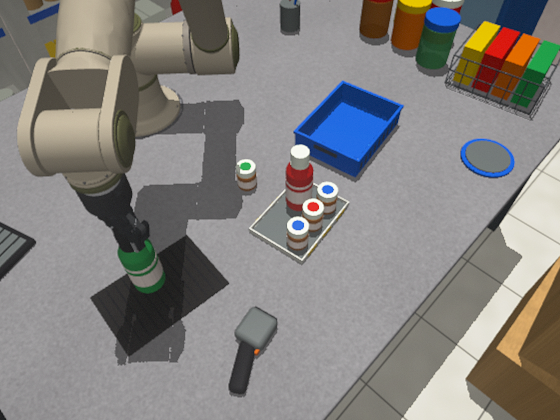

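The green bottle hangs upright in the gripper above the mat (px 145,265), and the scanner is clear of it. Next is the lowering.

```bash
python3 -m pendant '[[-22,-8,0,0,30],[-12,-4,10,0,30],[-4,-2,20,0,30],[0,0,20,0,30],[0,0,5,0,30]]'
python3 -m pendant '[[0,0,0,0,30],[0,0,0,0,30]]'
python3 d.py 516 -380 145 98.4
```

```text
clock: 5.83
tcp_pos: [0.5168, -0.3714, 0.1519]
tcp_rot: [0.653, 0.757, 0.0, -0.004]
ft_force: [-0.1, 0.3, -5.0]
opening: 0.0408
clock: 6.0
tcp_pos: [0.5186, -0.3722, 0.1571]
tcp_rot: [0.653, 0.757, 0.0, 0.0]
ft_force: [-0.7, 0.0, -3.8]
opening: 0.0407
t 6.0 pos [ 518.6 -372.2  157.1] h 98.45 F [-0.7  0.  -3.8] open 40.7
tool d: -7.3 -3.8 12.1 spin 0.1
```

```bash
python3 -m pendant '[[-6,-2,5,0,30],[0,0,3,0,30],[0,0,0,0,30],[0,0,0,0,30]]'; python3 d.py 516 -380 145 98.4
python3 -m pendant '[[0,0,1.5,0,30],[0,0,1,0,30],[0,0,0,0,30]]'; python3 d.py 516 -380 145 98.4
```

```text
clock: 6.33
tcp_pos: [0.5174, -0.3786, 0.1489]
tcp_rot: [0.653, 0.757, 0.0, 0.0]
ft_force: [-0.5, -0.1, -4.6]
opening: 0.0407
t 6.33 pos [ 517.4 -378.6  148.9] h 98.43 F [-0.5 -0.1 -4.6] open 40.7
tool d: -1.2 -1.6 3.9 spin 0.0
clock: 6.58
tcp_pos: [0.5174, -0.3784, 0.1461]
tcp_rot: [0.653, 0.757, 0.0, -0.0]
ft_force: [-0.2, -1.0, -4.5]
opening: 0.0407
t 6.58 pos [ 517.4 -378.4  146.1] h 98.44 F [-0.2 -1.  -4.5] open 40.7
tool d: -1.4 -1.6 1.1 spin 0.0
```

```bash
python3 -m pendant '[[0,0,0.8,0,30],[0,0,0.5,0,30],[0,0,0,0,30],[0,0,0,0,30]]'; python3 d.py 516 -380 145 98.4
```

```text
clock: 6.92
tcp_pos: [0.5175, -0.3787, 0.1455]
tcp_rot: [0.653, 0.757, -0.0, 0.0]
ft_force: [-0.6, -0.3, -0.2]
opening: 0.0408
t 6.92 pos [ 517.5 -378.7  145.5] h 98.43 F [-0.6 -0.3 -0.2] open 40.8
tool d: -1.0 -1.7 0.5 spin 0.0
```

The weight is on the mat at TCP z 145.5, so I'll release.

```bash
python3 -m pendant '[[0,0,0,0,42],[0,0,0,0,44],[0,0,0,0,50],[0,0,0,0,70],[0,0,0,0,85]]'
python3 -m pendant '[[0,0,-15,0,85],[0,0,-25,0,85],[0,0,-30,0,85],[0,0,-15,0,85],[20,8,0,0,85]]'; python3 d.py 576 62 235 98.5; python3 wr.py g_w
```

```text
clock: 7.33
tcp_pos: [0.5175, -0.3786, 0.1451]
tcp_rot: [0.653, 0.757, 0.0, 0.0]
ft_force: [-0.8, -0.4, -0.6]
opening: 0.0725
clock: 7.75
tcp_pos: [0.5223, -0.3608, 0.2339]
tcp_rot: [0.654, 0.756, -0.001, 0.004]
ft_force: [-0.6, -0.3, 0.0]
opening: 0.085
t 7.75 pos [ 522.3 -360.8  233.9] h 98.25 F [-0.6 -0.3  0. ] open 85.0
tool d: 410.7 113.8 -1.1 spin -0.2
caps
px [269. 255.] 2671 circle [ 517.7 -381.5] 20.9 z 0.1813 rgb [24. 24. 26.]
lids
px [274. 182.] 168 circle [ 516.3 -366.8] 28.5 z 0.0708 rgb [127. 122. 119.]
```

View pics/g_w.png

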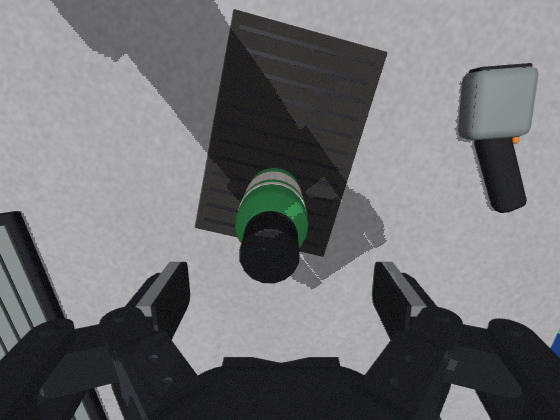

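The green bottle stands upright on the mat, cap at px (269,255). Now for the red one.

```bash
python3 -m pendant '[[30,8,0,0,85],[38,11,0,0,85],[38,11,0,0,85],[38,11,0,0,85],[38,11,0,0,85]]'
python3 -m pendant '[[38,11,0,0,85],[38,11,0,0,85],[38,11,0,0,85],[38,11,0,0,85],[30,9,0,0,85]]'
python3 d.py 576 62 235 98.5
```

```text
clock: 8.22
tcp_pos: [0.547, -0.168, 0.23]
tcp_rot: [0.653, 0.757, 0.0, 0.0]
ft_force: [1.2, -0.1, -0.6]
opening: 0.0854
clock: 8.63
tcp_pos: [0.5727, 0.0208, 0.2301]
tcp_rot: [0.653, 0.758, 0.0, -0.0]
ft_force: [0.2, 0.4, 0.3]
opening: 0.0849
t 8.63 pos [572.7  20.8 230.1] h 98.5 F [0.2 0.4 0.3] open 84.9
tool d: 40.3 9.4 -4.9 spin 0.0
```

```bash
python3 -m pendant '[[25,6,0,0,85],[8,2,0,0,85],[0,0,0,0,85],[0,0,0,0,85]]'
python3 wr.py i_w;python3 d.py 575.7 62 147 98.5
```

```text
clock: 8.97
tcp_pos: [0.5759, 0.0512, 0.2299]
tcp_rot: [0.653, 0.757, -0.0, 0.0]
ft_force: [0.1, -0.0, 0.2]
opening: 0.0846
caps
px [282. 215.] 3207 circle [575.6  62.3] 20.9 z 0.1833 rgb [134. 137. 130.]
lids
px [251.   5.] 2272 circle [532.5 210. ] 98.2 z 0.0642 rgb [ 58. 110. 189.]
px [349. 156.] 2111 circle [635.9  94.8] 24.4 z 0.0734 rgb [203. 205. 202.]
px [141. 204.] 1804 circle [438.4  16.3] 24.4 z 0.0675 rgb [131. 135. 127.]
px [345. 217.] 1860 circle [645.   33.5] 24.5 z 0.0734 rgb [131. 134. 127.]
px [342. 272.] 1646 circle [654.8 -28.2] 24.7 z 0.0734 rgb [130. 134. 127.]
t 9.02 pos [575.9  50.5 229.9] h 98.38 F [ 0.1 -0.   0.9] open 85.2
tool d: 11.4 1.4 82.9 spin -0.1
```

```bash
python3 -m pendant '[[11.4,1.4,15,0,85],[0,0,25,0,85],[0,0,25,0,85],[0,0,15,0,85],[0,0,2.5,0,75]]'
python3 -m pendant '[[0,0,0,0,60],[0,0,0,0,50],[0,0,0,0,50],[0,0,0,0,50]]' 50; python3 d.py 575.7 62 147 98.4
```

```text
clock: 9.43
tcp_pos: [0.5744, 0.0617, 0.1446]
tcp_rot: [0.654, 0.757, -0.002, -0.002]
ft_force: [-0.3, -0.3, -1.0]
opening: 0.0758
clock: 9.77
tcp_pos: [0.5762, 0.0629, 0.1487]
tcp_rot: [0.653, 0.757, 0.001, 0.001]
ft_force: [0.1, -0.9, -0.1]
opening: 0.0501
t 9.77 pos [576.2  62.9 148.7] h 98.41 F [ 0.1 -0.9 -0.1] open 50.1
tool d: -0.8 -0.6 1.7 spin 0.0
```

```bash
python3 -m pendant '[[-0.8,-0.6,1,0,46],[0,0,0,0,46],[0,0,0,0,46],[0,0,0,0,46]]' 50; python3 d.py 575.7 62 147 98.4;python3 -m pendant '[[0,0,0,0,43],[0,0,0,0,40],[0,0,0,0,35],[0,0,0,0,30],[0,0,0,0,30]]' 60;  python3 d.py 575.7 62 147 98.4
```

```text
clock: 10.1
tcp_pos: [0.5752, 0.0623, 0.1466]
tcp_rot: [0.653, 0.757, 0.0, 0.0]
ft_force: [0.5, 0.6, 0.4]
opening: 0.0455
t 10.1 pos [575.2  62.3 146.6] h 98.43 F [0.5 0.6 0.4] open 45.5
tool d: -0.4 0.5 -0.4 spin 0.0
clock: 10.52
tcp_pos: [0.5753, 0.0623, 0.1468]
tcp_rot: [0.653, 0.757, 0.0, 0.0]
ft_force: [-0.4, 0.6, 4.4]
opening: 0.0408
t 10.52 pos [575.3  62.3 146.8] h 98.43 F [-0.4  0.6  4.4] open 40.8
tool d: -0.3 0.4 -0.2 spin 0.0
```

```bash
python3 -m pendant '[[0,0,-5,0,30],[0,0,-12,0,30],[0,0,-20,0,30],[0,0,-18,0,30],[-8,-2,-10,0,30]]' 60
python3 -m pendant '[[-18,-5,0,0,30],[-28,-9,0,0,30],[-32,-10,0,0,30],[-32,-10,0,0,30],[-32,-10,0,0,30]]'
python3 -m pendant '[[-32,-10,0,0,30],[-32,-10,0,0,30],[-32,-10,0,0,30],[-28,-8,0,0,30],[-15,-5,0,0,30]]'
python3 d.py 527 -270 145.5 98.4
```

```text
clock: 10.93
tcp_pos: [0.5746, 0.0548, 0.2131]
tcp_rot: [0.653, 0.758, 0.001, 0.0]
ft_force: [-0.4, 0.2, -3.2]
opening: 0.0406
clock: 11.35
tcp_pos: [0.5507, -0.0947, 0.2108]
tcp_rot: [0.653, 0.757, -0.0, -0.001]
ft_force: [0.0, -0.3, -3.5]
opening: 0.0406
clock: 11.77
tcp_pos: [0.5281, -0.2402, 0.2106]
tcp_rot: [0.654, 0.756, -0.001, -0.001]
ft_force: [0.5, -0.1, -3.3]
opening: 0.0409
t 11.77 pos [ 528.1 -240.2  210.6] h 98.28 F [ 0.5 -0.1 -3.3] open 40.9
tool d: -29.3 -5.4 65.1 spin -0.1
```

```bash
python3 -m pendant '[[-14,-3,0,0,30],[-8,-1,10,0,30],[0,0,20,0,30],[0,0,20,0,30],[0,0,7,0,30]]'
python3 -m pendant '[[0,0,0,0,30],[0,0,0,0,30],[0,0,0,0,30]]'
python3 d.py 527 -270 145.5 98.4
```

```text
clock: 12.18
tcp_pos: [0.5276, -0.2577, 0.1506]
tcp_rot: [0.653, 0.757, -0.0, -0.003]
ft_force: [-0.0, 0.8, -3.6]
opening: 0.0406
clock: 12.43
tcp_pos: [0.5293, -0.259, 0.1556]
tcp_rot: [0.653, 0.757, 0.0, 0.001]
ft_force: [0.5, -0.9, -3.5]
opening: 0.0407
t 12.43 pos [ 529.3 -259.   155.6] h 98.46 F [ 0.5 -0.9 -3.5] open 40.7
tool d: -10.5 -3.9 10.1 spin 0.1
```

```bash
python3 -m pendant '[[-8,-3,4,0,30],[0,0,3,0,30],[0,0,0,0,30],[0,0,0,0,30]]'; python3 d.py 527 -270 145.5 98.4
python3 -m pendant '[[0,0,1,0,30],[0,0,0.5,0,30],[0,0,0,0,30],[0,0,0,0,30]]'; python3 d.py 527 -270 145.5 98.4
```

```text
clock: 12.77
tcp_pos: [0.5269, -0.2675, 0.1474]
tcp_rot: [0.653, 0.757, 0.0, -0.0]
ft_force: [-0.4, 0.7, -3.2]
opening: 0.0407
t 12.77 pos [ 526.9 -267.5  147.4] h 98.41 F [-0.4  0.7 -3.2] open 40.7
tool d: -2.5 -0.2 1.9 spin 0.0
clock: 13.1
tcp_pos: [0.527, -0.2673, 0.146]
tcp_rot: [0.653, 0.757, 0.0, -0.0]
ft_force: [0.1, -0.4, -3.6]
opening: 0.0409
t 13.1 pos [ 527.  -267.3  146. ] h 98.43 F [ 0.1 -0.4 -3.6] open 40.9
tool d: -2.7 -0.4 0.5 spin 0.0
```

```bash
python3 -m pendant '[[0,0,0.8,0,30],[0,0,0.4,0,30],[0,0,0,0,30],[0,0,0,0,30]]'; python3 d.py 527 -270 145.5 98.4
```

```text
clock: 13.43
tcp_pos: [0.527, -0.2674, 0.1449]
tcp_rot: [0.653, 0.757, 0.0, 0.0]
ft_force: [1.0, -0.1, -2.8]
opening: 0.0406
t 13.43 pos [ 527.  -267.4  144.9] h 98.43 F [ 1.  -0.1 -2.8] open 40.6
tool d: -2.6 -0.4 -0.6 spin 0.0
```

```bash
python3 -m pendant '[[0,0,0.4,0,30],[0,0,0.4,0,30],[0,0,0,0,30],[0,0,0,0,30]]'; python3 d.py 527 -270 145.5 98.4
```

```text
clock: 13.77
tcp_pos: [0.5271, -0.2675, 0.1448]
tcp_rot: [0.653, 0.757, -0.0, 0.001]
ft_force: [-1.7, 1.2, 5.5]
opening: 0.0409
t 13.77 pos [ 527.1 -267.5  144.8] h 98.43 F [-1.7  1.2  5.5] open 40.9
tool d: -2.4 -0.5 -0.7 spin 0.0
```

```bash
python3 -m pendant '[[0,0,0,0,42],[0,0,0,0,44],[0,0,0,0,50],[0,0,0,0,70],[0,0,0,0,85]]'
python3 -m pendant '[[0,0,-15,0,85],[0,0,-25,0,85],[0,0,-25,0,85],[20,11,0,0,85],[33,19,0,0,85]]'
python3 -m pendant '[[33,19,0,0,85],[33,19,0,0,85],[33,19,0,0,85],[33,19,0,0,85],[33,19,0,0,85]]'
python3 d.py 645 33.3 120 98.5
```

```text
clock: 14.18
tcp_pos: [0.527, -0.2673, 0.1439]
tcp_rot: [0.653, 0.757, 0.0, -0.0]
ft_force: [0.8, 0.6, 0.3]
opening: 0.0727
clock: 14.6
tcp_pos: [0.5488, -0.2126, 0.2104]
tcp_rot: [0.655, 0.756, -0.0, 0.002]
ft_force: [-0.2, -0.2, -0.5]
opening: 0.0849
clock: 15.02
tcp_pos: [0.6191, -0.0315, 0.209]
tcp_rot: [0.653, 0.757, 0.0, 0.0]
ft_force: [0.1, -1.3, 0.4]
opening: 0.0848
t 15.02 pos [619.1 -31.5 209. ] h 98.43 F [ 0.1 -1.3  0.4] open 84.8
tool d: 60.3 35.2 89.0 spin -0.1
```

```bash
python3 -m pendant '[[30,16,5,0,85],[12,8,20,0,85],[0,0,20,0,85],[0,0,0,0,85],[0,0,0,0,85]]'
python3 wr.py j_w; python3 d.py 645.1 33.4 120 98.5; python3 d.py 645.1 33.4 37.3 98.5|tail -1
```

```text
clock: 15.43
tcp_pos: [0.6359, 0.0116, 0.1635]
tcp_rot: [0.653, 0.757, -0.001, -0.001]
ft_force: [-0.3, -0.3, 0.6]
opening: 0.0851
caps
px [176. 283.] 809 circle [590.5   4.8] 12.0 z 0.1862 rgb [17. 17. 18.]
px [385. 283.] 807 circle [682.1  18.4] 12.0 z 0.1862 rgb [17. 18. 18.]
lids
px [298.  99.] 3916 circle [636.3  95. ] 24.4 z 0.0734 rgb [210. 211. 212.]
px [ 29. 167.] 3204 circle [439.   15.9] 25.0 z 0.0675 rgb [136. 139. 132.]
px [297. 185.] 3178 circle [645.2  33.5] 24.5 z 0.0735 rgb [187. 142. 134.]
px [296. 259.] 2741 circle [655.  -28.1] 24.6 z 0.0734 rgb [136. 140. 133.]
t 15.48 pos [636.5  11.2 164.9] h 98.4 F [-0.  -0.4  0.2] open 85.2
tool d: 20.7 11.8 44.9 spin -0.1
tool d: 20.7 11.8 127.6 spin -0.1
```

View pics/j_w.png

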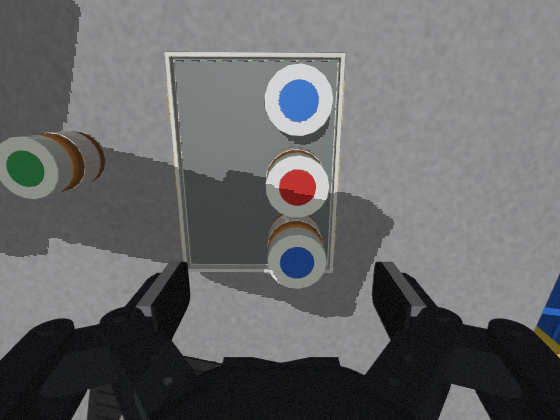

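The front row is empty, with the red-dot jar at px (297,186) between the blue-dot jars at (298,100) and (297,262). Positioning over the red-dot jar.

```bash
python3 -m pendant '[[15,9,0,0,85],[5.7,2.8,15,0,85],[0,0,20,0,85],[0,0,15,0,85],[0,0,0,0,85]]'
python3 -m pendant '[[0,0,0,0,85],[0,0,0,0,85],[0,0,0,0,85]]'
python3 d.py 645.1 33.4 37.3 98.5
```

```text
clock: 15.9
tcp_pos: [0.6441, 0.0333, 0.1125]
tcp_rot: [0.654, 0.757, -0.001, -0.001]
ft_force: [0.1, 0.5, -0.2]
opening: 0.0848
clock: 16.15
tcp_pos: [0.6457, 0.0335, 0.1159]
tcp_rot: [0.653, 0.757, 0.001, 0.001]
ft_force: [-0.2, -0.1, -0.0]
opening: 0.0851
t 16.15 pos [645.7  33.5 115.9] h 98.4 F [-0.2 -0.1 -0. ] open 85.1
tool d: 0.0 -0.6 78.6 spin -0.1
```

```bash
python3 -m pendant '[[0,-0.6,15,0,85],[0,0,20,0,85],[0,0,20,0,85],[0,0,15,0,85],[0,0,6,0,85]]'
python3 -m pendant '[[0,0,0,0,75],[0,0,0,0,65],[0,0,0,0,60],[0,0,0,0,58]]' 40
python3 d.py 645.1 33.4 37.3 98.5
```

```text
clock: 16.57
tcp_pos: [0.6438, 0.0337, 0.0368]
tcp_rot: [0.653, 0.757, -0.0, -0.001]
ft_force: [0.0, -0.2, -1.0]
opening: 0.0848
clock: 16.9
tcp_pos: [0.6449, 0.0337, 0.0394]
tcp_rot: [0.653, 0.757, 0.001, 0.001]
ft_force: [0.2, 0.2, 0.7]
opening: 0.0579
t 16.9 pos [644.9  33.7  39.4] h 98.43 F [0.2 0.2 0.7] open 57.9
tool d: -0.4 0.1 2.1 spin -0.1
```

```bash
python3 -m pendant '[[-0.4,0,1.5,0,54],[0,0,0,0,54],[0,0,0,0,51],[0,0,0,0,46],[0,0,0,0,40]]' 40
python3 -m pendant '[[0,0,0,0,40],[0,0,0,0,40]]' 40
python3 d.py 645.1 33.4 37.3 98.5
```

```text
clock: 17.32
tcp_pos: [0.6447, 0.0334, 0.037]
tcp_rot: [0.653, 0.757, 0.0, 0.0]
ft_force: [0.2, -0.4, 2.3]
opening: 0.0483
clock: 17.48
tcp_pos: [0.6447, 0.0334, 0.037]
tcp_rot: [0.653, 0.757, 0.0, 0.0]
ft_force: [-0.1, -0.2, 5.7]
opening: 0.0482
t 17.48 pos [644.7  33.4  37. ] h 98.43 F [-0.1 -0.2  5.7] open 48.2
tool d: -0.0 0.4 -0.3 spin -0.1
```

Jar gripped (opening 48.2 mm). Lifting 110 mm and heading for the crate.

```bash
python3 -m pendant '[[0,0,-4,0,40],[0,0,-12,0,40],[0,0,-24,0,40],[0,0,-30,0,40],[0,0,-25,0,40]]' 50
python3 -m pendant '[[0,0,-15,0,40],[14,-4,0,0,40],[26,-7,0,0,40],[34,-9,0,0,40],[34,-9,0,0,40]]'
python3 -m pendant '[[34,-9,0,0,40],[34,-9,0,0,40],[34,-9,0,0,40],[30,-8,0,0,40],[15,-4,0,0,40]]'
python3 - <<'E'
from h import *
img,P=cloud("wrist");cv2.imwrite("pics/k_w.png",img[:,:,::-1])
hsv=cv2.cvtColor(img,cv2.COLOR_RGB2HSV)
m=(P[...,2]>.06)&(P[...,2]<.070)&(P[...,1]>.15)&(hsv[...,1]>120)&(hsv[...,0]>100)&(hsv[...,0]<130)
q=P[m];print(m.sum(),cv2.minAreaRect((q[:,:2]*1000).astype(np.float32)))
for n in["scene","side"]:
    img,P=cloud(n)
    hsv=cv2.cvtColor(img,cv2.COLOR_RGB2HSV)
    m=(P[...,2]>.06)&(P[...,2]<.070)&(P[...,1]>.15)&(P[...,1]<.55)&(hsv[...,1]>120)&(hsv[...,0]>100)&(hsv[...,0]<130)&(P[...,0]<.75)&(P[...,0]>.3)
    q=P[m];print(m.sum(),cv2.minAreaRect((q[:,:2]*1000).astype(np.float32)))
    cv2.imwrite("pics/k_%s.png"%n,img[:,:,::-1])
E
python3 d.py 512 334 36 98.4
```

```text
clock: 17.9
tcp_pos: [0.6442, 0.0335, 0.1335]
tcp_rot: [0.653, 0.757, -0.0, -0.0]
ft_force: [0.4, -0.2, -1.8]
opening: 0.0477
clock: 18.32
tcp_pos: [0.5982, 0.1374, 0.1455]
tcp_rot: [0.654, 0.757, -0.001, -0.001]
ft_force: [0.7, 1.1, -1.8]
opening: 0.0484
clock: 18.73
tcp_pos: [0.5367, 0.2792, 0.1457]
tcp_rot: [0.652, 0.758, -0.001, -0.001]
ft_force: [-0.7, -0.4, -2.4]
opening: 0.0482
8293 ((516.1715087890625, 312.28680419921875), (197.1864471435547, 214.5667724609375), 9.28230094909668)
692 ((512.6205444335938, 328.7216491699219), (198.92623901367188, 260.0438537597656), 8.99353313446045)
1971 ((511.5943298339844, 333.5819091796875), (198.25648498535156, 256.1034240722656), 9.183653831481934)
t 18.88 pos [538.3 276.8 145.8] h 98.57 F [-0.2 -0.2 -2.6] open 48.2
tool d: 60.5 -17.5 109.8 spin 0.2
```

View pics/k_side.png

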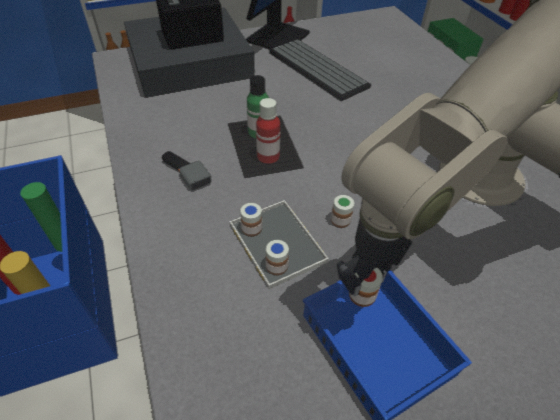

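The side view shows the jar held upright over the crate's near end (px 365,285) and both bottles standing on the mat. The crate centre is about (512,331), so I'll go there and lower.

```bash
python3 -m pendant '[[26,-8,0,0,40],[22,-7,10,0,40],[6,-2,20,0,40],[0,0,25,0,40],[0,0,25,0,40]]'
python3 -m pendant '[[0,0,12,0,40],[0,0,0,0,40],[0,0,0,0,40],[0,0,0,0,40]]'
python3 d.py 512 331 36 98.4
```

```text
clock: 19.3
tcp_pos: [0.5149, 0.3261, 0.0655]
tcp_rot: [0.653, 0.757, -0.0, 0.0]
ft_force: [0.9, -0.9, -1.9]
opening: 0.048
clock: 19.63
tcp_pos: [0.5159, 0.3265, 0.056]
tcp_rot: [0.653, 0.757, 0.001, 0.001]
ft_force: [-0.6, -0.2, -1.4]
opening: 0.048
t 19.63 pos [515.9 326.5  56. ] h 98.4 F [-0.6 -0.2 -1.4] open 48.0
tool d: 5.0 -3.3 20.0 spin -0.0
```

```bash
python3 -m pendant '[[5,-3,8,0,40],[0,0,6,0,40],[0,0,2,0,40],[0,0,0,0,40],[0,0,0,0,40]]';python3 -m pendant '[[0,0,1,0,40],[0,0,0,0,40],[0,0,0,0,40]]'
python3 d.py 512 331 36 98.4
```

```text
clock: 20.05
tcp_pos: [0.5113, 0.3311, 0.0385]
tcp_rot: [0.653, 0.757, -0.0, 0.0]
ft_force: [-0.1, 0.2, -2.2]
opening: 0.0481
clock: 20.3
tcp_pos: [0.5113, 0.3311, 0.0376]
tcp_rot: [0.653, 0.757, 0.0, 0.0]
ft_force: [0.3, 0.2, -1.8]
opening: 0.0482
t 20.3 pos [511.3 331.1  37.6] h 98.43 F [ 0.3  0.2 -1.8] open 48.2
tool d: -0.2 0.6 1.6 spin 0.0
```

```bash
python3 -m pendant '[[0,0,0.8,0,40],[0,0,0.4,0,40],[0,0,0,0,40],[0,0,0,0,40]]'; python3 -m pendant '[[0,0,0.5,0,40],[0,0,0,0,40],[0,0,0,0,40]]'
python3 d.py 512 331 36 98.4
```

```text
clock: 20.63
tcp_pos: [0.5113, 0.3311, 0.0363]
tcp_rot: [0.653, 0.757, -0.0, -0.0]
ft_force: [0.7, -0.4, -1.0]
opening: 0.0484
clock: 20.88
tcp_pos: [0.5113, 0.3311, 0.0361]
tcp_rot: [0.653, 0.757, 0.0, 0.0]
ft_force: [-0.7, -0.7, 1.8]
opening: 0.0482
t 20.88 pos [511.3 331.1  36.1] h 98.43 F [-0.7 -0.7  1.8] open 48.2
tool d: -0.2 0.6 0.1 spin 0.0
```

```bash
python3 -m pendant '[[0,0,0,0,50],[0,0,0,0,52],[0,0,0,0,60],[0,0,0,0,75],[0,0,0,0,85]]'
python3 -m pendant '[[0,0,-10,0,85],[0,0,-25,0,85],[0,0,-35,0,85],[0,0,-25,0,85],[-15,-6,-15,0,85]]'
python3 wr.py l_w
python3 -m pendant '[[-30,-12,0,0,85],[-35,-14,0,0,85],[-35,-14,0,0,85],[-35,-14,0,0,85],[-35,-14,0,0,85]]'
python3 d.py 438.4 16.3 120 98.4
```

```text
clock: 21.3
tcp_pos: [0.5113, 0.3311, 0.0358]
tcp_rot: [0.653, 0.757, 0.0, 0.0]
ft_force: [0.6, -0.7, 0.0]
opening: 0.0813
clock: 21.72
tcp_pos: [0.5085, 0.3171, 0.1499]
tcp_rot: [0.653, 0.758, 0.003, 0.001]
ft_force: [-0.5, 0.6, -0.6]
opening: 0.0849
caps
px [163. 299.] 1190 circle [463.1 310.6] 12.1 z 0.1854 rgb [25. 25. 26.]
px [397. 298.] 1190 circle [554.4 324. ] 12.0 z 0.1854 rgb [24. 24. 26.]
lids
px [287.  82.] 10778 circle [507.8 363. ] 137.8 z 0.0642 rgb [ 70. 133. 221.]
px [286. 198.] 3440 circle [511.4 331.3] 24.4 z 0.0725 rgb [218. 171. 163.]
px [278. 334.] 2132 circle [527.4 206.7] 92.4 z 0.0643 rgb [ 35.  75. 143.]
clock: 22.18
tcp_pos: [0.4644, 0.1359, 0.146]
tcp_rot: [0.653, 0.757, 0.0, 0.0]
ft_force: [1.4, -0.5, 0.8]
opening: 0.0845
t 22.18 pos [464.4 135.9 146. ] h 98.45 F [ 1.4 -0.5  0.8] open 84.5
tool d: -114.5 -43.3 26.0 spin 0.1
```

View pics/l_w.png

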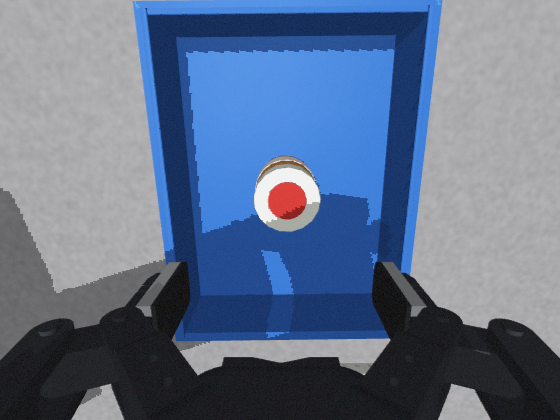

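The red-dot jar stands upright in the middle of the crate (px 287,198; lid at 72.5 mm). On to the fresh jar.

```bash
python3 -m pendant '[[-35,-14,0,0,85],[-30,-12,0,0,85],[-15,-6,0,0,85],[0,0,0,0,85],[0,0,0,0,85]]'
python3 wr.py m_w; python3 d.py 438.4 16.3 31.3 98.4
```

```text
clock: 22.6
tcp_pos: [0.4453, 0.053, 0.1461]
tcp_rot: [0.654, 0.757, 0.0, 0.0]
ft_force: [1.0, 0.9, 0.1]
opening: 0.0847
caps
px [160. 303.] 1220 circle [400.1  46.5] 12.2 z 0.185 rgb [19. 19. 20.]
px [401. 302.] 1210 circle [491.  60.] 12.2 z 0.185 rgb [19. 19. 20.]
lids
px [411.   2.] 1401 circle [517.  204.9] 81.8 z 0.0641 rgb [ 54. 110. 195.]
px [538. 199.] 2795 circle [635.   94.7] 24.6 z 0.0731 rgb [128. 132. 192.]
px [264. 259.] 2896 circle [438.   16.5] 24.4 z 0.0675 rgb [142. 146. 138.]
px [528. 325.] 387 circle [659.8 -15.9] 21.3 z 0.0724 rgb [146. 151. 143.]
t 22.65 pos [445.4  53.7 146. ] h 98.4 F [ 0.7  0.3 -0.9] open 85.1
tool d: -35.9 -12.4 114.7 spin 0.0
```

```bash
python3 -m pendant '[[-20,-7,0,0,85],[-12,-4,5,0,85],[-4,-1.5,15,0,85],[0,0,20,0,85],[0,0,0,0,85]]'
python3 -m pendant '[[0,0,0,0,85],[0,0,0,0,85],[0,0,0,0,85]]'
python3 wr.py n_w;python3 d.py 438.2 16.4 31.3 98.4
```

```text
clock: 23.07
tcp_pos: [0.4369, 0.017, 0.1033]
tcp_rot: [0.653, 0.757, -0.001, -0.002]
ft_force: [-0.2, 0.2, -1.0]
opening: 0.0851
clock: 23.32
tcp_pos: [0.4388, 0.0164, 0.1068]
tcp_rot: [0.653, 0.757, 0.0, 0.001]
ft_force: [0.2, -0.0, 0.8]
opening: 0.0853
caps
px [146. 365.] 3054 circle [406.3  14.9] 19.2 z 0.1863 rgb [23. 23. 26.]
px [415. 365.] 3068 circle [471.1  24.5] 19.7 z 0.1864 rgb [23. 23. 26.]
px [ 31. 380.] 2963 circle [374.8   7.8] 13.6 z 0.1841 rgb [21. 21. 24.]
px [529. 380.] 2922 circle [503.1  27.1] 13.6 z 0.1839 rgb [21. 21. 23.]
px [280. 377.] 5228 circle [437.6  25.8] 20.7 z 0.1867 rgb [22. 22. 25.]
lids
px [279. 235.] 4515 circle [438.1  16.2] 24.6 z 0.0675 rgb [146. 150. 142.]
px [552. 334.] 576 circle [638.  -26.3] 14.4 z 0.0683 rgb [123. 126. 119.]
t 23.37 pos [438.7  16.3 106.7] h 98.47 F [-0.9 -0.4  0.2] open 85.3
tool d: 0.2 -0.5 75.4 spin 0.1
```

```bash
python3 -m pendant '[[0,-0.5,15,0,85],[0,0,20,0,85],[0,0,20,0,85],[0,0,13,0,85],[0,0,5,0,80]]'
python3 -m pendant '[[0,0,0,0,70],[0,0,0,0,60],[0,0,0,0,56],[0,0,0,0,56]]' 40
python3 d.py 438.2 16.4 31.3 98.4
```

```text
clock: 23.78
tcp_pos: [0.4372, 0.0162, 0.0318]
tcp_rot: [0.653, 0.757, -0.0, -0.001]
ft_force: [0.7, 0.2, -0.1]
opening: 0.0798
clock: 24.12
tcp_pos: [0.4382, 0.0158, 0.0337]
tcp_rot: [0.653, 0.757, 0.0, 0.001]
ft_force: [-0.7, -0.1, 0.4]
opening: 0.056
t 24.12 pos [438.2  15.8  33.7] h 98.44 F [-0.7 -0.1  0.4] open 56.0
tool d: 0.6 0.1 2.4 spin 0.0
```

```bash
python3 -m pendant '[[0.6,0,1.5,0,54],[0,0,0,0,54],[0,0,0,0,51],[0,0,0,0,46],[0,0,0,0,40]]' 40
python3 -m pendant '[[0,0,0,0,40],[0,0,0,0,40]]' 40
python3 d.py 644.7 33.4 150 98.4
```

```text
clock: 24.53
tcp_pos: [0.4377, 0.0165, 0.0317]
tcp_rot: [0.653, 0.757, 0.0, 0.0]
ft_force: [-0.5, 0.3, 5.4]
opening: 0.0481
clock: 24.7
tcp_pos: [0.4377, 0.0165, 0.0317]
tcp_rot: [0.653, 0.757, 0.0, 0.0]
ft_force: [-1.8, 0.8, 5.2]
opening: 0.048
t 24.7 pos [437.7  16.5  31.7] h 98.43 F [-1.8  0.8  5.2] open 48.0
tool d: -13.6 207.2 -118.3 spin 0.0
```

```bash
python3 -m pendant '[[0,0,-4,0,40],[0,0,-12,0,40],[0,0,-24,0,40],[0,0,-30,0,40],[0,0,-25,0,40]]' 50
python3 -m pendant '[[0,12,-8,0,40],[-2,24,0,0,40],[-2,30,0,0,40],[-2,32,0,0,40],[-2,32,0,0,40]]'
python3 -m pendant '[[-2,32,0,0,40],[-2,24,0,0,40],[-1,12,0,0,40],[0,0,0,0,40],[0,0,0,0,40]]'
python3 d.py 645 33.4 38 98.4
```

```text
clock: 25.12
tcp_pos: [0.4374, 0.0165, 0.1279]
tcp_rot: [0.653, 0.757, -0.0, -0.0]
ft_force: [0.4, 0.2, 0.5]
opening: 0.0477
clock: 25.53
tcp_pos: [0.5685, 0.0279, 0.1345]
tcp_rot: [0.653, 0.757, -0.0, -0.0]
ft_force: [-0.0, -1.4, -0.5]
opening: 0.0479
clock: 25.95
tcp_pos: [0.6349, 0.0328, 0.1337]
tcp_rot: [0.653, 0.757, -0.0, -0.001]
ft_force: [-0.8, 0.1, -1.1]
opening: 0.0479
t 25.95 pos [634.9  32.8 133.7] h 98.44 F [-0.8  0.1 -1.1] open 47.9
tool d: -0.8 10.1 95.7 spin 0.0
```

```bash
python3 -m pendant '[[-0.8,10,5,0,40],[0,0,15,0,40],[0,0,15,0,40],[0,0,5,0,40],[0,0,0,0,40]]'
python3 -m pendant '[[0,0,0,0,40],[0,0,0,0,40],[0,0,0,0,40]]'
python3 wr.py o_w; python3 d.py 645 33.4 38 98.4
```

```text
clock: 26.37
tcp_pos: [0.644, 0.0334, 0.0933]
tcp_rot: [0.653, 0.757, -0.001, -0.001]
ft_force: [-0.5, -0.7, -1.3]
opening: 0.0481
clock: 26.62
tcp_pos: [0.6457, 0.0333, 0.0954]
tcp_rot: [0.653, 0.757, 0.0, 0.001]
ft_force: [-0.1, 0.1, -1.8]
opening: 0.0478
caps
px [280. 395.] 9302 circle [644.3  41.7] 30.3 z 0.1839 rgb [21. 22. 24.]
px [ 35. 402.] 2437 circle [589.2  33.5] 8.9 z 0.1817 rgb [22. 22. 25.]
px [525. 402.] 2459 circle [699.9  49.7] 9.0 z 0.1817 rgb [22. 22. 25.]
lids
px [279. 134.] 7123 circle [636.2  94.9] 24.5 z 0.0735 rgb [219. 220. 219.]
px [280. 212.] 427 circle [644.4  44.2] 22.6 z 0.0748 rgb [101.  92.  85.]
px [281. 357.] 208 circle [656.3 -35.9] 22.5 z 0.0735 rgb [146. 150. 142.]
t 26.67 pos [645.6  33.3  95.2] h 98.43 F [-0.4 -0.1 -1.1] open 48.0
tool d: 0.2 -0.6 57.2 spin 0.0
```

View pics/o_w.png

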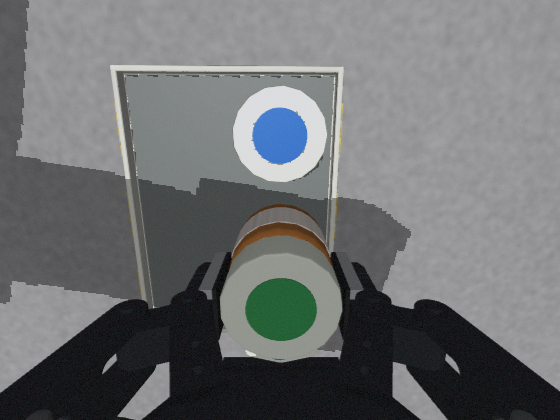

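The green-dot jar (px 280,310) hangs over the gap, and the left blue-dot jar hasn't moved. Lowering.

```bash
python3 -m pendant '[[0.2,-0.6,8,0,40],[0,0,15,0,40],[0,0,15,0,40],[0,0,8,0,40],[0,0,4,0,40]]'
python3 -m pendant '[[0,0,0,0,40],[0,0,0,0,40],[0,0,0,0,40],[0,0,0,0,40]]'
python3 d.py 645 33.4 38 98.4
```

```text
clock: 27.08
tcp_pos: [0.644, 0.0335, 0.0427]
tcp_rot: [0.653, 0.757, -0.001, -0.001]
ft_force: [0.5, 0.2, -0.6]
opening: 0.0482
clock: 27.42
tcp_pos: [0.6452, 0.0334, 0.0451]
tcp_rot: [0.653, 0.757, 0.0, 0.001]
ft_force: [0.3, 0.2, -0.7]
opening: 0.0483
t 27.42 pos [645.2  33.4  45.1] h 98.43 F [ 0.3  0.2 -0.7] open 48.3
tool d: -0.0 -0.2 7.1 spin 0.0
```

```bash
python3 -m pendant '[[0,0,4,0,40],[0,0,1.5,0,40],[0,0,0,0,40],[0,0,0,0,40]]'
python3 d.py 645 33.4 38 98.4
python3 -m pendant '[[0,0,0.7,0,40],[0,0,0.5,0,40],[0,0,0,0,40],[0,0,0,0,40]]'
python3 d.py 645 33.4 38 98.4
```

```text
clock: 27.75
tcp_pos: [0.6447, 0.0335, 0.0386]
tcp_rot: [0.653, 0.757, -0.0, -0.0]
ft_force: [0.7, -0.4, -1.4]
opening: 0.0481
t 27.75 pos [644.7  33.5  38.6] h 98.43 F [ 0.7 -0.4 -1.4] open 48.1
tool d: -0.1 0.3 0.6 spin 0.0
clock: 28.08
tcp_pos: [0.6448, 0.0335, 0.0378]
tcp_rot: [0.653, 0.757, 0.0, 0.0]
ft_force: [-0.6, -1.0, 1.5]
opening: 0.0483
t 28.08 pos [644.8  33.5  37.8] h 98.43 F [-0.6 -1.   1.5] open 48.3
tool d: -0.1 0.2 -0.2 spin 0.0
```

```bash
python3 -m pendant '[[0,0,0,0,50],[0,0,0,0,52],[0,0,0,0,60],[0,0,0,0,75],[0,0,0,0,85]]'
python3 -m pendant '[[0,0,-10,0,85],[0,0,-25,0,85],[0,0,-38,0,85],[0,0,-40,0,85],[0,0,-40,0,85]]'
python3 -m pendant '[[0,0,-30,0,85],[-20,-11,-5,0,85],[0,0,0,0,85],[0,0,0,0,85]]'
python3 wr.py p_w; python3 d.py 527 -268 232 98.4
```

```text
clock: 28.5
tcp_pos: [0.6448, 0.0335, 0.0376]
tcp_rot: [0.653, 0.757, 0.0, 0.0]
ft_force: [0.2, -0.0, 0.3]
opening: 0.0819
clock: 28.92
tcp_pos: [0.6444, 0.0335, 0.1932]
tcp_rot: [0.653, 0.757, 0.0, 0.0]
ft_force: [1.7, -0.2, 1.0]
opening: 0.0852
clock: 29.25
tcp_pos: [0.6366, 0.0115, 0.2265]
tcp_rot: [0.654, 0.757, 0.0, 0.0]
ft_force: [-0.3, 0.5, -0.2]
opening: 0.0849
caps
lids
px [293. 102.] 2409 circle [636.2  94.8] 24.4 z 0.0734 rgb [208. 209. 211.]
px [292. 171.] 2043 circle [645.  33.] 24.5 z 0.0735 rgb [139. 158. 135.]
px [292. 232.] 1810 circle [654.9 -28.2] 24.5 z 0.0735 rgb [135. 139. 132.]
t 29.3 pos [636.6  12.1 225.6] h 98.4 F [ 0.3 -0.3  0. ] open 84.7
tool d: -261.1 -149.3 -6.4 spin -0.0
```

View pics/p_w.png

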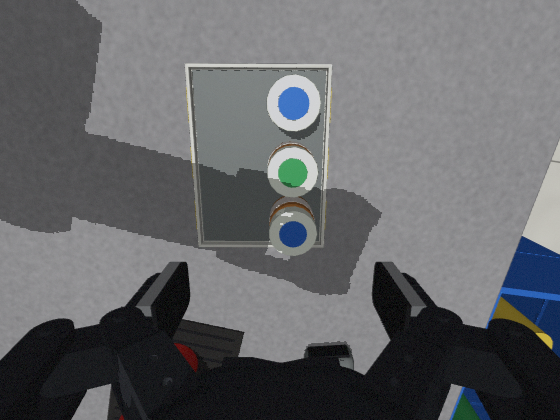

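The green-dot jar (px 292,172) is in the middle at (645.0, 33.0), in line with both blue-dot jars, which haven't moved. Going back for the red bottle.

```bash
python3 -m pendant '[[-25,-14,-4,0,85],[-34,-20,-2,0,85],[-34,-20,0,0,85],[-34,-20,0,0,85],[-34,-20,0,0,85]]'
python3 -m pendant '[[-34,-20,0,0,85],[-30,-17,0,0,85],[-12,-7,0,0,85],[0,0,0,0,85],[0,0,0,0,85]]'
python3 -m pendant '[[0,0,0,0,85],[0,0,0,0,85]]'
python3 wr.py q_w; python3 d.py 527 -268 145 98.4
```

```text
clock: 29.72
tcp_pos: [0.5665, -0.1617, 0.2309]
tcp_rot: [0.653, 0.757, -0.0, -0.001]
ft_force: [-0.1, -0.3, 0.6]
opening: 0.0848
clock: 30.13
tcp_pos: [0.5352, -0.242, 0.231]
tcp_rot: [0.653, 0.757, 0.0, -0.001]
ft_force: [0.5, 0.8, 1.1]
opening: 0.085
clock: 30.3
tcp_pos: [0.5357, -0.241, 0.2315]
tcp_rot: [0.652, 0.758, 0.0, -0.0]
ft_force: [0.5, 0.5, -0.4]
opening: 0.0849
caps
px [263. 264.] 2685 circle [ 528.  -267.9] 21.2 z 0.1813 rgb [163. 166. 158.]
lids
px [272. 189.] 186 circle [ 527.2 -252.6] 28.3 z 0.0708 rgb [123.  117.5 115. ]
px [232. 289.] 169 circle [ 502.  -361.2] 19.2 z 0.0722 rgb [142. 138. 134.]
t 30.35 pos [ 535.7 -241.2  231.5] h 98.55 F [ 0.8 -0.6  0.3] open 85.0
tool d: -25.2 -12.5 86.5 spin 0.1
```

View pics/q_w.png

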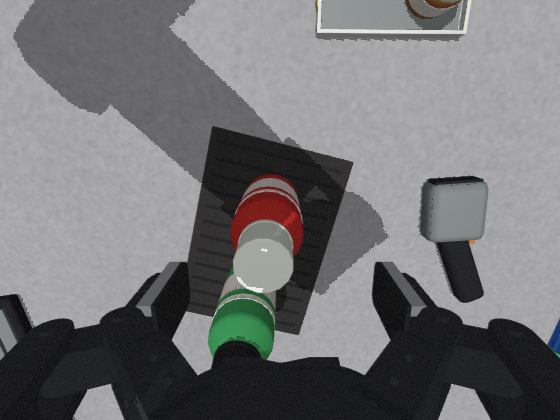

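```bash
python3 -m pendant '[[-16,-8,0,0,85],[-8.5,-4,10,0,85],[0,0,20,0,85],[0,0,20,0,85],[0,0,10,0,85]]'
python3 -m pendant '[[0,0,0,0,85],[0,0,0,0,85],[0,0,0,0,85]]'
python3 d.py 527 -267.4 145 98.4
```

```text
clock: 30.77
tcp_pos: [0.526, -0.2677, 0.1685]
tcp_rot: [0.653, 0.757, -0.0, -0.002]
ft_force: [-0.4, 0.1, -0.4]
opening: 0.0856
clock: 31.02
tcp_pos: [0.5273, -0.2687, 0.1727]
tcp_rot: [0.653, 0.757, 0.0, 0.001]
ft_force: [0.1, -0.9, -1.3]
opening: 0.0852
t 31.02 pos [ 527.3 -268.7  172.7] h 98.45 F [ 0.1 -0.9 -1.3] open 85.2
tool d: 1.3 -0.1 27.7 spin 0.0
```

```bash
python3 -m pendant '[[1,0,12,0,85],[0,0,12,0,85],[0,0,2,0,75],[0,0,0,0,60],[0,0,0,0,50]]' 50
python3 -m pendant '[[0,0,0,0,47],[0,0,0,0,46],[0,0,0,0,46]]' 50
python3 d.py 527 -267.4 145 98.4
```

```text
clock: 31.43
tcp_pos: [0.527, -0.2679, 0.1468]
tcp_rot: [0.653, 0.757, 0.0, 0.001]
ft_force: [-0.4, 0.2, -0.0]
opening: 0.0522
clock: 31.68
tcp_pos: [0.5268, -0.2677, 0.1462]
tcp_rot: [0.653, 0.757, 0.0, 0.0]
ft_force: [-0.2, -0.1, 0.1]
opening: 0.0459
t 31.68 pos [ 526.8 -267.7  146.2] h 98.43 F [-0.2 -0.1  0.1] open 45.9
tool d: 0.3 0.3 1.2 spin 0.0
```

```bash
python3 -m pendant '[[0.3,0.3,1,0,43],[0,0,0,0,40],[0,0,0,0,35],[0,0,0,0,30],[0,0,0,0,30]]' 60;  python3 d.py 575.3 62.3 146.8 98.4
python3 -m pendant '[[0,0,-5,0,30],[0,0,-12,0,30],[0,0,-20,0,30],[0,0,-18,0,30],[8,2,-8,0,30]]' 60
python3 -m pendant '[[18,5,0,0,30],[28,9,0,0,30],[32,10,0,0,30],[32,10,0,0,30],[32,10,0,0,30]]'
python3 -m pendant '[[32,10,0,0,30],[32,10,0,0,30],[32,10,0,0,30],[30,8,0,0,30],[18,5,0,0,30]]'
python3 d.py 575.3 62.3 146.8 98.4
```

```text
clock: 32.1
tcp_pos: [0.5271, -0.2674, 0.1451]
tcp_rot: [0.653, 0.757, 0.0, 0.001]
ft_force: [0.5, -0.7, 4.6]
opening: 0.0408
t 32.1 pos [ 527.1 -267.4  145.1] h 98.43 F [ 0.5 -0.7  4.6] open 40.8
tool d: 319.1 96.0 -1.7 spin 0.0
clock: 32.52
tcp_pos: [0.5277, -0.26, 0.2092]
tcp_rot: [0.654, 0.757, -0.0, 0.001]
ft_force: [0.5, 0.2, -2.3]
opening: 0.0411
clock: 32.93
tcp_pos: [0.5498, -0.1099, 0.2066]
tcp_rot: [0.653, 0.757, -0.0, -0.001]
ft_force: [1.1, -0.7, -3.4]
opening: 0.0409
clock: 33.35
tcp_pos: [0.571, 0.0403, 0.2066]
tcp_rot: [0.652, 0.758, -0.0, -0.001]
ft_force: [-0.1, -0.5, -3.7]
opening: 0.041
t 33.35 pos [571.   40.3 206.6] h 98.56 F [-0.1 -0.5 -3.7] open 41.0
tool d: 21.2 7.6 59.8 spin 0.2
```

```bash
python3 -m pendant '[[10,3,0,0,30],[3,1,0,0,30],[0,0,0,0,30],[0,0,0,0,30],[0,0,0,0,30]]'
python3 d.py 575.3 62.3 147 98.4
```

```text
clock: 33.77
tcp_pos: [0.5738, 0.0489, 0.2074]
tcp_rot: [0.654, 0.757, -0.0, -0.0]
ft_force: [-0.1, 0.4, -2.9]
opening: 0.0408
t 33.77 pos [573.8  48.9 207.4] h 98.35 F [-0.1  0.4 -2.9] open 40.8
tool d: 13.1 3.5 60.4 spin -0.0
```

```bash
python3 -m pendant '[[8,2,0,0,30],[5,1.3,0,0,30],[0,0,10,0,30],[0,0,18,0,30],[0,0,10,0,30]]'
python3 -m pendant '[[0,0,0,0,30],[0,0,0,0,30],[0,0,0,0,30]]'
python3 d.py 575.3 62.3 147 98.43
```

```text
clock: 34.18
tcp_pos: [0.5745, 0.0635, 0.1673]
tcp_rot: [0.653, 0.757, -0.001, -0.001]
ft_force: [0.4, 0.4, -4.7]
opening: 0.0406
clock: 34.43
tcp_pos: [0.5756, 0.0633, 0.1703]
tcp_rot: [0.653, 0.757, 0.0, 0.0]
ft_force: [0.0, -0.2, -4.6]
opening: 0.0406
t 34.43 pos [575.6  63.3 170.3] h 98.43 F [ 0.  -0.2 -4.6] open 40.6
tool d: -1.0 -0.4 23.3 spin -0.0
```

```bash
python3 -m pendant '[[-1,-0.4,10,0,30],[0,0,7,0,30],[0,0,2,0,30],[0,0,0,0,30],[0,0,0,0,30]]'
python3 -m pendant '[[0,0,0,0,30],[0,0,0,0,30]]'
python3 d.py 575.3 62.3 147 98.43
```

```text
clock: 34.85
tcp_pos: [0.575, 0.0623, 0.1505]
tcp_rot: [0.653, 0.757, -0.0, -0.0]
ft_force: [0.6, 0.3, -3.3]
opening: 0.0404
clock: 35.02
tcp_pos: [0.5751, 0.0624, 0.1509]
tcp_rot: [0.653, 0.757, 0.0, 0.0]
ft_force: [0.7, 0.8, -3.4]
opening: 0.0408
t 35.02 pos [575.1  62.4 150.9] h 98.43 F [ 0.7  0.8 -3.4] open 40.8
tool d: -0.1 0.2 3.9 spin 0.0
```

```bash
python3 -m pendant '[[-0.1,0.2,2,0,30],[0,0,1,0,30],[0,0,0,0,30],[0,0,0,0,30]]'
python3 -m pendant '[[0,0,0.6,0,30],[0,0,0.4,0,30],[0,0,0,0,30],[0,0,0,0,30]]'
python3 d.py 575.3 62.3 147 98.43
```

```text
clock: 35.35
tcp_pos: [0.5751, 0.0623, 0.1475]
tcp_rot: [0.653, 0.757, -0.0, -0.0]
ft_force: [-0.0, -0.4, -3.4]
opening: 0.0405
clock: 35.68
tcp_pos: [0.5753, 0.0623, 0.1471]
tcp_rot: [0.653, 0.757, 0.0, 0.0]
ft_force: [-0.9, -0.5, 2.3]
opening: 0.0406
t 35.68 pos [575.3  62.3 147.1] h 98.43 F [-0.9 -0.5  2.3] open 40.6
tool d: 0.0 -0.0 0.1 spin 0.0
```

```bash
python3 -m pendant '[[0,0,0,0,42],[0,0,0,0,44],[0,0,0,0,50],[0,0,0,0,70],[0,0,0,0,85]]'
python3 -m pendant '[[0,0,-15,0,85],[0,0,-25,0,85],[0,0,-30,0,85],[0,0,-15,0,85],[-20,-6,0,0,85]]'
python3 -m pendant '[[0,0,0,0,85],[0,0,0,0,85]]'
python3 wr.py r_w
python3 -m pendant '[[-25,-7,0,0,85],[-38,-11,0,0,85],[-38,-11,0,0,85],[-38,-11,0,0,85],[-38,-11,0,0,85]]'
python3 -m pendant '[[-38,-11,0,0,85],[-38,-11,0,0,85],[-38,-11,0,0,85],[-38,-11,0,0,85],[-30,-8,0,0,85]]'
python3 d.py 517.4 -378.6 145.5 98.43
```

```text
clock: 36.1
tcp_pos: [0.5752, 0.0623, 0.1466]
tcp_rot: [0.653, 0.757, 0.0, 0.0]
ft_force: [0.1, 0.3, 0.6]
opening: 0.0725
clock: 36.52
tcp_pos: [0.5735, 0.0436, 0.2356]
tcp_rot: [0.652, 0.758, 0.002, 0.003]
ft_force: [0.7, -0.4, 0.1]
opening: 0.0852
clock: 36.68
tcp_pos: [0.5721, 0.0412, 0.2315]
tcp_rot: [0.654, 0.757, -0.0, -0.0]
ft_force: [0.5, 0.3, -1.2]
opening: 0.0846
caps
px [291. 201.] 3257 circle [575.8  61.9] 20.8 z 0.1833 rgb [136. 139. 132.]
lids
px [355. 146.] 2149 circle [636.   94.9] 24.5 z 0.0734 rgb [205. 206. 203.]
px [350. 208.] 1871 circle [644.7  33.1] 24.4 z 0.0734 rgb [133. 137. 129.]
px [348. 264.] 1659 circle [654.9 -28.5] 24.8 z 0.0735 rgb [132. 135. 128.]
clock: 37.15
tcp_pos: [0.5473, -0.1419, 0.2311]
tcp_rot: [0.653, 0.757, -0.0, -0.0]
ft_force: [0.7, -0.3, 0.2]
opening: 0.0852
clock: 37.57
tcp_pos: [0.5223, -0.3307, 0.2308]
tcp_rot: [0.654, 0.757, -0.0, -0.0]
ft_force: [0.6, 0.6, 0.1]
opening: 0.0851
t 37.57 pos [ 522.3 -330.7  230.8] h 98.39 F [0.6 0.6 0.1] open 85.1
tool d: -46.7 -11.9 85.3 spin -0.0
```

The red cap is back at (575.8, 61.9); it started at (575.6, 62.0). Now the green bottle.

```bash
python3 -m pendant '[[-25,-7,0,0,85],[-12,-3,0,0,85],[0,0,0,0,85],[0,0,0,0,85],[0,0,0,0,85]]'
python3 wr.py s_w; python3 d.py 517.4 -378.6 145.5 98.43
```

```text
clock: 37.98
tcp_pos: [0.5191, -0.3649, 0.2316]
tcp_rot: [0.653, 0.758, 0.0, -0.0]
ft_force: [0.0, 0.7, 0.1]
opening: 0.0854
caps
px [275. 252.] 2761 circle [ 517.8 -381.4] 20.9 z 0.1813 rgb [24. 24. 26.]
lids
px [278. 179.] 153 circle [ 515.7 -366.3] 28.3 z 0.0706 rgb [126. 121. 118.]
t 38.03 pos [ 519.1 -364.9  231.8] h 98.54 F [ 0.4 -0.1 -0.3] open 85.1
tool d: -13.3 -3.8 86.3 spin 0.1
```

The wrist camera puts the green cap at y = -381.4, about 3 mm from where I released it. I'll regrip on the measured cap so the original offset carries over.

```bash
python3 -m pendant '[[-10,-2.4,0,0,85],[-6.3,-1.4,10,0,85],[0,0,20,0,85],[0,0,20,0,85],[0,0,10,0,85]]'
python3 -m pendant '[[0,0,0,0,85],[0,0,0,0,85],[0,0,0,0,85]]'
python3 wr.py t_w; python3 d.py 517.6 -381.6 145.5 98.4
```

```text
clock: 38.45
tcp_pos: [0.5163, -0.383, 0.1683]
tcp_rot: [0.653, 0.757, 0.0, -0.002]
ft_force: [0.0, 0.5, -0.3]
opening: 0.0848
clock: 38.7
tcp_pos: [0.5175, -0.3838, 0.1728]
tcp_rot: [0.653, 0.757, -0.0, 0.001]
ft_force: [0.3, 0.2, 0.6]
opening: 0.0852
caps
px [282. 267.] 5454 circle [ 517.9 -381.4] 21.1 z 0.1813 rgb [27.5 28.  30. ]
px [184. 279.] 256 circle [ 472.8 -390.1] 11.3 z 0.1895 rgb [26. 26. 27.]
px [377. 279.] 244 circle [ 562.3 -377. ] 11.6 z 0.1894 rgb [28. 28. 29.]
lids
px [281. 170.] 184 circle [ 515.5 -364. ] 27.0 z 0.0703 rgb [138. 133. 130.]
t 38.75 pos [ 517.5 -383.8  172.9] h 98.43 F [0.3 0.  0.2] open 84.9
tool d: 2.1 0.4 27.4 spin 0.0
```

View pics/t_w.png

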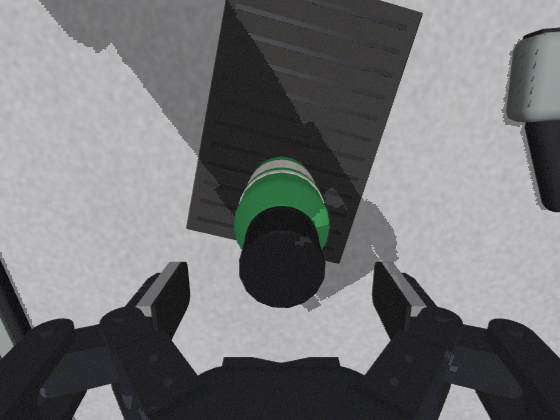

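The cap (px 282,267) is centred between the fingers at (517.9, -381.4) and the bottle is upright. Gripping.

```bash
python3 -m pendant '[[2,0.4,12,0,85],[0,0,12,0,85],[0,0,2,0,75],[0,0,0,0,60],[0,0,0,0,50]]' 50
python3 -m pendant '[[0,0,0,0,47],[0,0,0,0,46],[0,0,0,0,46]]' 50
python3 d.py 517.6 -381.6 145.5 98.4
```

```text
clock: 39.17
tcp_pos: [0.5175, -0.3817, 0.1467]
tcp_rot: [0.653, 0.757, -0.0, 0.001]
ft_force: [0.2, -0.7, 0.0]
opening: 0.0526
clock: 39.42
tcp_pos: [0.5173, -0.3815, 0.1462]
tcp_rot: [0.653, 0.757, -0.0, 0.0]
ft_force: [-1.0, -0.7, 0.4]
opening: 0.0464
t 39.42 pos [ 517.3 -381.5  146.2] h 98.43 F [-1.  -0.7  0.4] open 46.4
tool d: -0.2 0.3 0.7 spin 0.0
```

```bash
python3 -m pendant '[[0,0.3,1,0,43],[0,0,0,0,40],[0,0,0,0,35],[0,0,0,0,30],[0,0,0,0,30]]' 60;  python3 d.py 586.8 -14.5 146.8 98.4
python3 -m pendant '[[0,0,-5,0,30],[0,0,-12,0,30],[0,0,-20,0,30],[0,0,-18,0,30],[8,3,-8,0,30]]' 70
python3 -m pendant '[[18,6,0,0,30],[26,9,0,0,30],[30,10,0,0,30],[30,10,0,0,30],[30,10,0,0,30]]'
python3 -m pendant '[[30,10,0,0,30],[30,10,0,0,30],[30,10,0,0,30],[30,10,0,0,30],[26,9,0,0,30]]'
python3 d.py 586.8 -14.5 146.8 98.4
```

```text
clock: 39.83
tcp_pos: [0.5176, -0.3814, 0.1451]
tcp_rot: [0.653, 0.757, -0.0, 0.0]
ft_force: [0.7, 1.2, 6.4]
opening: 0.0408
t 39.83 pos [ 517.6 -381.4  145.1] h 98.43 F [0.7 1.2 6.4] open 40.8
tool d: 352.8 122.2 -1.7 spin 0.0
clock: 40.25
tcp_pos: [0.5191, -0.374, 0.209]
tcp_rot: [0.654, 0.757, -0.0, 0.001]
ft_force: [-0.3, -1.0, -3.7]
opening: 0.0408
clock: 40.67
tcp_pos: [0.5437, -0.2314, 0.2064]
tcp_rot: [0.653, 0.757, 0.0, -0.001]
ft_force: [0.7, 0.3, -4.3]
opening: 0.0405
clock: 41.08
tcp_pos: [0.5706, -0.0793, 0.2065]
tcp_rot: [0.653, 0.757, -0.0, -0.001]
ft_force: [0.1, -0.8, -4.2]
opening: 0.0405
t 41.08 pos [570.6 -79.3 206.5] h 98.48 F [ 0.1 -0.8 -4.2] open 40.5
tool d: 61.7 25.5 59.7 spin 0.1
```

```bash
python3 -m pendant '[[20,8,0,0,30],[15,6,0,0,30],[8,3,0,0,30],[0,0,0,0,30],[0,0,0,0,30]]'
python3 -m pendant '[[0,0,0,0,30],[0,0,0,0,30]]'
python3 d.py 586.8 -14.5 147 98.43
```

```text
clock: 41.5
tcp_pos: [0.5814, -0.0372, 0.207]
tcp_rot: [0.653, 0.757, -0.0, -0.0]
ft_force: [0.6, 0.3, -5.5]
opening: 0.0405
clock: 41.67
tcp_pos: [0.5815, -0.0381, 0.2074]
tcp_rot: [0.654, 0.757, -0.0, -0.0]
ft_force: [0.1, -0.0, -4.6]
opening: 0.0405
t 41.67 pos [581.5 -38.1 207.4] h 98.35 F [ 0.1 -0.  -4.6] open 40.5
tool d: 22.6 8.7 60.4 spin -0.1
```

```bash
python3 -m pendant '[[10,4,0,0,30],[9,3.4,0,0,30],[3,1,8,0,30],[0,0,16,0,30],[0,0,10,0,30]]'
python3 -m pendant '[[0,0,0,0,30],[0,0,0,0,30],[0,0,0,0,30],[0,0,0,0,30]]'
python3 d.py 586.8 -14.5 147 98.43
```

```text
clock: 42.08
tcp_pos: [0.5864, -0.0134, 0.1718]
tcp_rot: [0.653, 0.757, -0.0, -0.001]
ft_force: [0.7, 0.5, -5.6]
opening: 0.0404
clock: 42.42
tcp_pos: [0.5872, -0.0143, 0.1744]
tcp_rot: [0.653, 0.757, 0.0, 0.001]
ft_force: [0.0, -0.3, -5.0]
opening: 0.0403
t 42.42 pos [587.2 -14.3 174.4] h 98.43 F [ 0.  -0.3 -5. ] open 40.3
tool d: -0.2 -0.4 27.4 spin -0.0
```

```bash
python3 -m pendant '[[-0.2,-0.4,10,0,30],[0,0,9,0,30],[0,0,4,0,30],[0,0,0,0,30],[0,0,0,0,30]]'
python3 -m pendant '[[0,0,0,0,30],[0,0,0,0,30]]'
python3 d.py 586.8 -14.5 147 98.43
```

```text
clock: 42.83
tcp_pos: [0.5863, -0.0144, 0.1502]
tcp_rot: [0.653, 0.757, -0.0, -0.0]
ft_force: [-0.2, 0.7, -4.6]
opening: 0.0405
clock: 43.0
tcp_pos: [0.5867, -0.0144, 0.151]
tcp_rot: [0.653, 0.757, 0.0, 0.0]
ft_force: [0.5, -0.5, -4.6]
opening: 0.0401
t 43.0 pos [586.7 -14.4 151. ] h 98.43 F [ 0.5 -0.5 -4.6] open 40.1
tool d: -0.1 0.1 4.0 spin 0.0
```

```bash
python3 -m pendant '[[0,0,2,0,30],[0,0,1,0,30],[0,0,0,0,30],[0,0,0,0,30]]'
python3 -m pendant '[[0,0,0.6,0,30],[0,0,0.4,0,30],[0,0,0,0,30],[0,0,0,0,30]]'
python3 d.py 586.8 -14.5 147 98.43
```

```text
clock: 43.33
tcp_pos: [0.5864, -0.0144, 0.1475]
tcp_rot: [0.653, 0.757, -0.0, -0.0]
ft_force: [0.6, 1.1, -3.8]
opening: 0.0409
clock: 43.67
tcp_pos: [0.5866, -0.0144, 0.1472]
tcp_rot: [0.653, 0.757, 0.0, 0.0]
ft_force: [-1.3, 0.5, 2.3]
opening: 0.0408
t 43.67 pos [586.6 -14.4 147.2] h 98.43 F [-1.3  0.5  2.3] open 40.8
tool d: -0.1 0.2 0.2 spin 0.0
```

```bash
python3 -m pendant '[[0,0,0,0,42],[0,0,0,0,44],[0,0,0,0,50],[0,0,0,0,70],[0,0,0,0,85]]'
python3 -m pendant '[[0,0,-15,0,85],[0,0,-25,0,85],[0,0,-30,0,85],[0,0,-5,0,85],[0,0,0,0,85]]'
python3 -m pendant '[[0,0,0,0,85],[0,0,0,0,85],[0,0,0,0,85]]'
python3 wr.py u_w; python3 look.py | grep -E "caps|lids|scene|side"
```

```text
clock: 44.08
tcp_pos: [0.5865, -0.0144, 0.1467]
tcp_rot: [0.653, 0.757, 0.0, 0.0]
ft_force: [-0.3, -1.1, -0.3]
opening: 0.0726
clock: 44.5
tcp_pos: [0.5872, -0.0145, 0.2237]
tcp_rot: [0.653, 0.757, 0.001, 0.002]
ft_force: [-0.0, -0.2, 0.2]
opening: 0.0852
clock: 44.75
tcp_pos: [0.586, -0.0143, 0.2202]
tcp_rot: [0.653, 0.757, -0.001, -0.001]
ft_force: [0.0, -0.9, 0.0]
opening: 0.085
caps
px [282. 106.] 4693 circle [575.9  61.6] 20.9 z 0.1832 rgb [217. 218. 220.]
px [282. 237.] 3369 circle [586.8 -14.5] 21.0 z 0.1833 rgb [19. 19. 20.]
lids
px [356.  81.] 2750 circle [635.9  94.7] 24.4 z 0.0734 rgb [216. 217. 216.]
px [351. 153.] 2275 circle [644.8  33.1] 24.4 z 0.0734 rgb [216. 217. 214.]
px [281. 164.] 117 circle [583.4   4. ] 26.1 z 0.07 rgb [125. 121. 118.]
px [348. 217.] 1975 circle [654.7 -28.2] 24.5 z 0.0734 rgb [143. 146. 139.]
scene table z -0.0006718557783826964
caps px [279. 175.] 279 mean [ 0.5894 -0.0203  0.1818] mid [ 0.5873 -0.0194  0.1805] ext [0.042 0.042 0.013] rgb [32. 31. 33.] ctr [33 30 33]
lids px [349. 117.] 194 mean [0.513  0.3249 0.0711] mid [0.512  0.3271 0.071
[... 1275 characters left out ...]
.] 93 mean [0.607  0.0064 0.0753] mid [ 6.053e-01 -4.000e-04  7.550e-02] ext [0.027 0.04  0.019] rgb [96. 95. 91.] ctr [61 79 61]
lids px [264. 229.] 331 mean [0.6449 0.0368 0.0735] mid [0.6444 0.0345 0.0721] ext [0.048 0.05  0.012] rgb [159. 169. 155.] ctr [ 67 125  79]
lids px [297. 238.] 152 mean [0.586  0.085  0.0756] mid [0.5767 0.0745 0.0759] ext [0.061 0.043 0.018] rgb [102.   93.   90.5] ctr [92 51 48]
lids px [277. 249.] 368 mean [0.6364 0.0985 0.0736] mid [0.6354 0.0963 0.0719] ext [0.048 0.05  0.011] rgb [163.  167.  166.5] ctr [ 54  84 154]
lids px [384. 327.] 522 mean [0.5123 0.3335 0.073 ] mid [0.5109 0.3325 0.0718] ext [0.049 0.048 0.012] rgb [175. 173. 171.] ctr [156  46  42]
```

View pics/u_w.png

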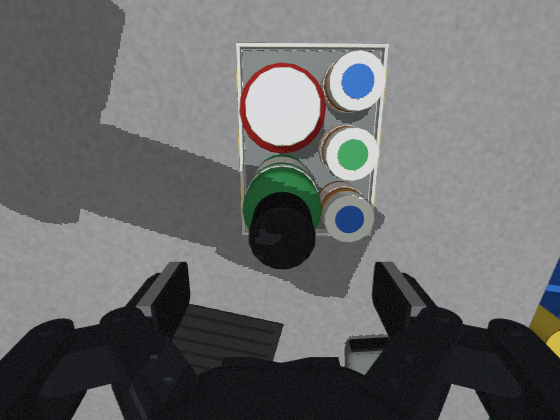

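All five items are in place: red cap px (282,106), green bottle's black cap (282,237), green dot (352,153), and blue dots (357,81) and (349,218). Both caps are within 0.6 mm of their starting positions. I'll back the arm away and hand in.

```bash
python3 -m pendant '[[0,-10,-10,0,85],[0,-25,-20,0,85],[0,-25,-10,0,85],[0,-10,0,0,85],[0,0,0,0,85]]'
python3 -m pendant '[[0,0,0,0,85],[0,0,0,0,85],[0,0,0,0,85],[0,0,0,0,85],[0,0,0,0,85]]'
python3 - <<'E'
from h import *
f=grab_frame("side");cv2.imwrite("pics/z.png",f["img"][:,:,::-1])
E
```

```text
clock: 45.32
tcp_pos: [0.5161, -0.0248, 0.2624]
tcp_rot: [0.653, 0.757, 0.0, 0.001]
ft_force: [0.2, -0.6, -1.2]
opening: 0.085
clock: 45.73
tcp_pos: [0.5175, -0.0246, 0.2611]
tcp_rot: [0.653, 0.757, -0.0, -0.0]
ft_force: [-0.0, -0.4, -0.4]
opening: 0.0848
```

View pics/z.png

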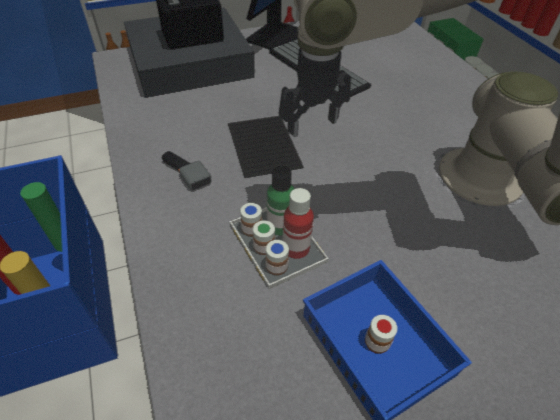

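```bash
python3 -c "
from cell import *
print(job_done(), state()['clock'])"
```

```text
the job is handed in; nothing more can be done
the job is handed in; nothing more can be done
```

The job is done and handed in at about 46 s of the 128 s allowed. I moved both bottles to the mat, then stood the red-dot jar in the middle of the crate. The green-dot jar went into the gap, and both bottles went back to their own places.

- **Bottles:** In the last wrist-camera check both caps were within about 0.6 mm of where they started. Red is at (575.9, 61.6) mm against (575.6, 62.0), and green at (586.8, -14.5) against (587.0, -14.0).
- **Jars and scanner:** The fresh jar is within about 0.5 mm of the old jar's spot. The blue-dot jars did not move measurably. The old jar stands upright in the crate. I never moved the arm near the scanner, and the last picture shows it where it was.
- **Forces:** Every force reading I took stayed below 7 N.
- **Disagreements:** The green bottle measured about 3 mm off its release point while on the mat. I regripped it at the measured cap position, and it ended up where it started. The scene and side cameras disagreed with each other by up to about 6 mm in y throughout, so I relied on the wrist camera. In the final check the scene camera did not pick out the red cap. The wrist and side cameras both did.

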